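# Test the tool chest's friction lid and put the hand tools away

### The job

Draw the red-headed locking pin out of the lugs on the tool chest and lay it in the notch on the chest's side. Lift the lid about half-way (somewhere between 35 and 70 degrees), let go of it and watch for two seconds whether it holds its angle; if it sinks, lift it again somewhat higher, still within that range, until it stays up by itself. Then swing the lid fully back to its stop, put every one of the hand tools lying on the bench (block plane, chisel handle, marking gauge, honing stone, whichever are there) into the chest, lower the lid gently until fully shut without slamming it, leave the pin in its notch and do not disturb the other things on the bench.

Things in the scene. Friction and masses are not known exactly. Their poses are not given: they have to be found in the camera images.
- chest: Fixed wooden tool chest, 170 (x) x 300 (y) x 70 mm without lid; walls and floor 8 mm. Origin: centre of its underside. -x is the front, hinge on the +x rim, parking notch on the +y side, there over a 25 mm thick base board (x -120 to 100, y 150 to 320 mm). At the front two steel lugs, 104 mm high, at x -106, y 108 and 142 mm, with 13 mm square bores for the pin: axis along y, x -108, z 88 mm.
- lid (a joint): Angle of the lid (170 x 300 x 17 mm): 0 shut, grows as it opens, end stop 1.65 rad. A damped friction hinge; the lid's weight (0.4 to 0.6 kg) varies from run to run: let go too low it may sink slowly, above 0.95 rad it always holds, some lids hold anywhere. 3 to 5 N at the bar lifts it. The pin in the lugs lies over a steel tongue of the lid and blocks it.
- lid_hinge (a point): Point on the fixed hinge axis of the lid, at mid-width (70 mm above the bench). The axis runs along the chest's y.
- lid_bar (a point): Centre of the lid's round steel pull bar (12 mm diameter, 110 mm long along the chest's y), 45 mm in front of the lid's front edge in the lid's plane, 215 mm from the hinge axis, 8 mm above the lid's underside, moving with the lid. It can be pinched from above at any lid angle and turns between the fingers.
- pin_head (a point): Centre of the red square head (18 x 18 mm, 32 mm long in y) of the loose locking pin, 60 g. Its y axis is the pin's axis: the steel shank, 10 mm diameter, 75 mm long, leaves the head towards -y. At the start the shank lies in both lugs, the head beyond the chest's +y end; it is out when drawn 65 mm or more along the chest's +y.
- pin_shank (a point): Middle of the pin's shank, on its axis, 53.5 mm from the head's centre towards the pin's -y.
- notch (a point): Parking notch: open-topped groove 13 mm wide, 72 mm long along the chest's y, flared brass mouth 33 mm wide with its rim 22 mm above this point, in a dark block on the chest's +y side. This point (axes as the chest's) is where the shank's middle lies when parked head outwards (+y): 5 mm above the groove's floor, 50 mm above the bench.
- plane_mid (a point): Small block plane: steel body 104 x 34 x 24 mm with a dark wooden cap 50 x 26 mm on it, 42 mm high in all, 0.3 kg. May be absent. Origin at the centre of its length and width, half-way up; its x axis runs along its length, z up.
- handle_mid (a point): Turned pale wooden chisel handle with brass ferrule, 100 x 26 x 26 mm, lying, does not roll, 0.08 kg. May be absent. Origin at the centre of its length and width, half-way up; its x axis runs along its length, z up.
- gauge_mid (a point): Marking gauge: dark wood fence block 34 x 40 x 36 mm at mid-length of a pale beam 104 x 14 x 14 mm, 0.12 kg. May be absent. Origin at the centre of its length and width, half-way up; its x axis runs along its length, z up.
- stone_mid (a point): Grey honing stone in a wooden base 100 x 40 x 20 mm, stone 86 x 32 mm, 30 mm high in all, 0.25 kg. May be absent. Origin at the centre of its length and width, half-way up; its x axis runs along its length, z up.
- square: Bystander, to be left alone: try square lying flat: dark wood stock 85x20x16 mm, steel blade 100x26x4 mm. Origin under the stock's centre.
- pencil: Bystander, to be left alone: yellow carpenter's pencil, 150x8x8 mm. Origin at the centre of its underside.
- glue: Bystander, to be left alone: white glue bottle with orange cap, 52 mm diameter, 130 mm tall. Origin at the centre of its underside.
- cup: Bystander, to be left alone: blue cup, 72 mm diameter, 80 mm tall. Origin at the centre of its underside.
- tape: Bystander, to be left alone: green roll of tape lying flat, 56 mm diameter, 20 mm tall. Origin at the centre of its underside.
- offcut: Bystander, to be left alone: pale wood offcut 70x35x20 mm. Origin at the centre of its underside.
Things that resemble listed ones, but are neither listed nor needed, are in the scene too. What is shaped like the part that bears pin_head but black or purple is not meant.

How it is judged:
On the way, in this order (a step that is already met when the one before it is completed fails the run):
1. the pin lies in the notch, let go, with the lid still shut (x of pin_shank in the frame of notch between -0.005 and 0.005 m and y of pin_shank in the frame of notch between -0.025 and 0.025 m and z of pin_shank in the frame of notch between -0.006 and 0.006 m and angle between the y axis of pin_shank and the y axis of notch, either way round below 0.12 rad and contact force between the fingers and anything else below 0.1 N and value of joint lid below 0.08 rad), for 0.2 s.
2. the lid, let go between 35 and 70 degrees, holds its angle for 1.5 s (contact force between the fingers and anything else below 0.1 N and value of joint lid between 0.58 and 1.26 rad and velocity of joint lid between -0.03 and 0.03 rad/s), for 1.5 s.
3. the lid is swung fully back (value of joint lid above 1.5 rad), for 0.2 s.
4. all the hand tools that are there lie in the chest, let go, with the lid open (x of plane_mid in the frame of chest between -0.075 and 0.075 m and y of plane_mid in the frame of chest between -0.14 and 0.14 m and z of plane_mid in the frame of chest between 0.005 and 0.06 m and x of handle_mid in the frame of chest between -0.075 and 0.075 m and y of handle_mid in the frame of chest between -0.14 and 0.14 m and z of handle_mid in the frame of chest between 0.005 and 0.06 m and x of gauge_mid in the frame of chest between -0.075 and 0.075 m and y of gauge_mid in the frame of chest between -0.14 and 0.14 m and z of gauge_mid in the frame of chest between 0.005 and 0.06 m and x of stone_mid in the frame of chest between -0.075 and 0.075 m and y of stone_mid in the frame of chest between -0.14 and 0.14 m and z of stone_mid in the frame of chest between 0.005 and 0.06 m and contact force between the fingers and anything else below 0.1 N and value of joint lid above 1.2 rad), for 0.2 s.
At the end, for the whole second after the job is handed in: Every tool is inside the chest (centre within 75 mm of its middle in x, 140 mm in y, below 60 mm), the lid is shut (below 0.04 rad) and still, the pin lies in the notch (shank middle within 5 mm across, 25 mm along, 6 mm in height; 0.12 rad) (x of plane_mid in the frame of chest between -0.075 and 0.075 m and y of plane_mid in the frame of chest between -0.14 and 0.14 m and z of plane_mid in the frame of chest between 0.005 and 0.06 m and x of handle_mid in the frame of chest between -0.075 and 0.075 m and y of handle_mid in the frame of chest between -0.14 and 0.14 m and z of handle_mid in the frame of chest between 0.005 and 0.06 m and x of gauge_mid in the frame of chest between -0.075 and 0.075 m and y of gauge_mid in the frame of chest between -0.14 and 0.14 m and z of gauge_mid in the frame of chest between 0.005 and 0.06 m and x of stone_mid in the frame of chest between -0.075 and 0.075 m and y of stone_mid in the frame of chest between -0.14 and 0.14 m and z of stone_mid in the frame of chest between 0.005 and 0.06 m and x of pin_shank in the frame of notch between -0.005 and 0.005 m and y of pin_shank in the frame of notch between -0.025 and 0.025 m and z of pin_shank in the frame of notch between -0.006 and 0.006 m and angle between the y axis of pin_shank and the y axis of notch, either way round below 0.12 rad and value of joint lid below 0.04 rad and velocity of joint lid between -0.05 and 0.05 rad/s); the robot touches nothing.
It fails at once if the lid is slammed (falls shut faster than 1.8 rad/s over its last 0.3 rad) (value of joint lid below 0.3 rad and velocity of joint lid below -1.8 rad/s).
It fails at once if a bystander is moved by more than 40 mm (distance of any of square, pencil, glue, cup, tape, offcut from where it was at the start of the episode above 0.04 m).
Of plane, handle, gauge, stone only 2 to 4 are there at a start; the rules pass over those that are not, and their reading is None.
At some moment in a run one of plane, handle, gauge, stone may be knocked a few centimetres aside while the robot is not near it.
Once in a run the grip may slacken for a moment while it holds something.
It also fails if it takes over 210 s, if anything falls off the work surface, if the arm or the gripper's body presses on something with over 40 N, if the wrist force passes 120 N, or if a joint passes its speed limit or range.

### The arm

A 6-joint arm with a two-finger parallel gripper is mounted at the origin on the work surface. World frame = base frame: x ahead of the robot, y to its left, z up, the work surface at z = 0. Lengths are in m, angles in rad, forces in N, time in s.
With the tool pointing down it reaches from about 0.35 to 0.975 m from the base axis. Payload 4.9 kg.
Tool frame: the origin (TCP) lies at the very end of the fingers, on their centre line; the grasp point (between the pads) lies 19 mm behind it (manip.hold_point_z is the distance from the TCP to the grasp point, in m); z points along the fingers, y is the direction in which the jaws open and shut (so a half turn about z gives the same grasp; the last joint's range is limited). The gripper opens to 85 mm and grips with 20 to 120 N. Pads are 22 mm wide; open, the fingers measure 114 mm over their backs; the gripper's body (76 mm by 85 mm) begins 54 mm behind the grasp point. The pads swing forward as they close: fully open they stand 13 mm farther back than shut.
Start: joints at [1.087, 0.053, 1.613, -0, 1.476, -0.119], TCP at [0.223, 0.584, 0.231] pointing down, gripper open.
Joint ranges: [-3.01, 3.01], [-1.01, 2.22], [0.06, 2.58], [-1.02, 4.17], [0.09, 2.62], [-3.14, 3.14]. Speed limits (rad/s): [2.57, 2.57, 3.14, 3.14, 3.14, 3.14].

### API

Orientations are given as a unit quaternion [w, x, y, z].
In Python, from plant import manip gives the robot as it stands. The module is installed in compiled form; this text tells all that it offers.
- The arm moves only by the shell command python3 -m creep 'ROWS'. ROWS is JSON, a list of rows, each a list of 7 numbers: the turn, a rotation vector about the tool's x, y, z in degrees, then the shift along the tool's x, y, z in m, then the opening, from 0 (shut) to 1 (fully open). In form: [[ax, ay, az, tx, ty, tz, jaw], ...]. A call has 1 to 20 rows; each row shifts and turns the commanded pose from where the row before left it, along the tool's axes as they then stand; what a row does not reach is not made up. A row lasts 1/12 s, in which the tool goes at most 41.7 mm and 7.16 degrees, less where a joint would pass 70% of its speed; a pose out of reach is approached as far as the arm can. A call is refused whole if a number of a shift passes 0.0417 or a number of a turn 7.16, either way. A call with a gripper value outside its range is refused whole. The fingers move at their own pace and stop on an object; the grip force is fixed at half the most. Time passes only in rows, so rows that do not move let the fingers close. It gives the time, the measured TCP pose, the force and the opening at its end, in the units of the state.
- manip.state(): the state, without advancing time (a new reading comes with each control period).
- manip.grab_frame(name): name is "side" or "top"; returns the picture (480x640x3 uint8, blue, green, red); there is no depth.
- manip.get_calibration(name): a dict with "fx", "fy", "cx", "cy" (pixels), "xyz" and "attitude" of the camera in the world. Camera axes: x right, y down, z forward; pixel columns grow to the right and rows downward; lengths in m; the calibration is good to about 2 mm. A picture is of the moment at which its call begins. get_calibration takes no time and is no camera call.
- manip.job_done(): hands the job in, once; it reports no verdict.
Trained networks look in the newest picture that a camera, given by its name, has taken for a name from the list of things; names that differ only in an ending like _2 or _b are one class to them, and where a whole thing is asked for, a point or a joint stands for the part that bears it (a point fixed in the world has none). Each returns a list of dicts, best first, with "confidence" (0 to 1); they miss things now and then, are a little off and sometimes report something else, mostly with a low value. They report only what shows in the picture. A call takes as long as a camera call. They do not tell look-alikes from the thing itself.
- manip.cut_out(target, camera): "pixels" (480x640 bool, what is visible of it) and "rect" ([left, top, right, bottom] in pixels, round what is visible of it).
The state is a dict: "time": time; "joint_pos": joint angles; "joint_vel": joint speeds; "joint_efforts": joint torques, N m; "tool_pos": TCP position; "tool_rot": TCP orientation; "contact_force": force on the tool from outside, world axes, zero at the start; "ft_torque": the same for the moment, N m; "gripper_width": opening from 0.0 (shut) to 1.0 (fully open).
Only numpy, scipy, OpenCV 4.12 (cv2) and the standard library are available. Lean on these libraries where they do the work, as an engineer would, in place of code of your own. Each camera call takes 0.05 s, during which the arm holds its last target.

## Working session

There is one attempt and no reset: what is moved stays moved. The work goes in short steps, Python scripts to look and compute and a shell command to move; the robot and the scene stay as the last step left them, time stands still between calls to the robot, and variables do not carry over. Pictures are saved under pics/ and viewed, and the job is handed in when it is done.

```bash
mkdir -p pics; ls
python3 - <<'E'
from plant import manip
import cv2
s=manip.state()
for k in s: print(k,s[k])
for n in("side","top"):
    f=manip.grab_frame(n); cv2.imwrite(f"pics/{n}0.png",f); print(n,manip.get_calibration(n))
E
```

```text
pics
time 0.0
joint_pos [ 1.08699459e+00  5.33666584e-02  1.61429843e+00 -3.15386298e-05
  1.47597161e+00 -1.19031209e-01]
joint_vel [ 1.42291165e-03 -3.74645975e-04 -3.60439600e-05  1.77938689e-04
  4.87808710e-04 -8.65455964e-04]
joint_efforts [-3.61760496e-03 -3.93681121e+01 -3.70176959e+01 -4.32929937e-04
  7.23779565e-03  1.48106415e-05]
tool_pos [0.22269582 0.58331742 0.23005428]
tool_rot [-2.88421190e-04  1.81374209e-01  9.83413622e-01 -9.80604840e-04]
contact_force [ 0.22992314  0.10726542 -0.92837804]
ft_torque [0.00445173 0.01133955 0.01739272]
gripper_width 0.9970497498037855
side {'fx': 522.4866209298402, 'fy': 522.4866209298402, 'cx': 322.5870815158105, 'cy': 239.2557172112662, 'xyz': array([0.41302161, 0.87044738, 0.97470778]), 'attitude': array([ 0.01716847, -0.06325991,  0.92596108, -0.37188643])}
top {'fx': 554.4667495660091, 'fy': 554.4667495660091, 'cx': 315.39913608067025, 'cy': 240.24646332010192, 'xyz': array([0.26295468, 0.02731393, 1.37855083]), 'attitude': array([ 0.06997965, -0.70076613,  0.70695727, -0.06512371])}
```

View pics/side0.png

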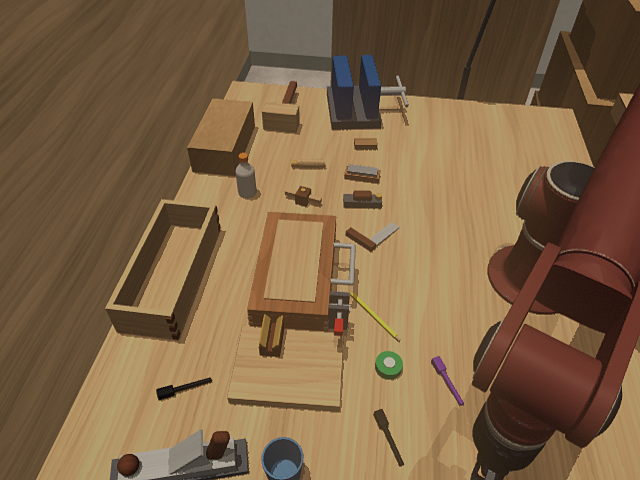

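View pics/top0.png

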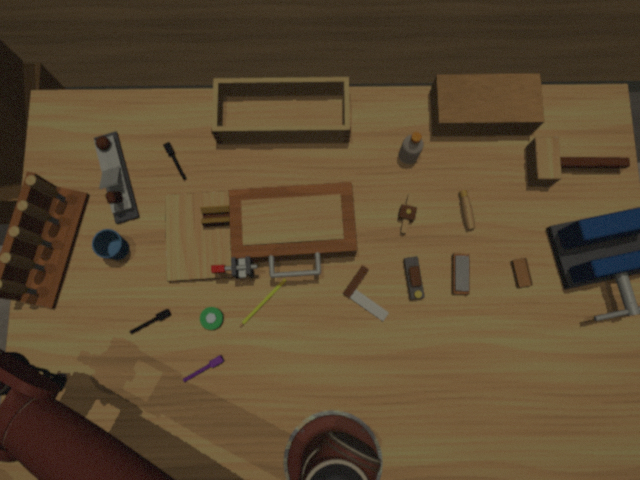

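All four tools seem present: gauge top(406,214), handle (467,210), plane (414,278) and stone (461,274). The red pin head is at top(219,269). The purple one at (203,368) and the black ones at (151,320) and (175,160) are look-alikes. Next I'll write the measuring helpers.

```bash
cat > h.py <<'E'
from plant import manip
import numpy as np, cv2, json
from scipy.spatial.transform import Rotation as R
def rot(q): q=np.asarray(q); return R.from_quat([q[1],q[2],q[3],q[0]])
CAL={n:manip.get_calibration(n) for n in("side","top")}
def proj(n,P):
    c=CAL[n]; p=rot(c['attitude']).inv().apply(np.atleast_2d(P)-c['xyz'])
    return np.c_[c['fx']*p[:,0]/p[:,2]+c['cx'],c['fy']*p[:,1]/p[:,2]+c['cy']]
def ray(n,uv):
    c=CAL[n]; uv=np.atleast_2d(uv).astype(float)
    d=np.c_[(uv[:,0]-c['cx'])/c['fx'],(uv[:,1]-c['cy'])/c['fy'],np.ones(len(uv))]
    return np.array(c['xyz']),rot(c['attitude']).apply(d)
def back(n,uv,z):
    o,d=ray(n,uv); return o+d*((z-o[2])/d[:,2])[:,None]
def tri(a,b): # side uv, top uv
    o1,d1=ray("side",a);o2,d2=ray("top",b);d1=d1[0];d2=d2[0]
    t=np.linalg.lstsq(np.c_[d1,-d2],o2-o1,rcond=None)[0]
    p,q=o1+t[0]*d1,o2+t[1]*d2
    return (p+q)/2,np.linalg.norm(p-q)
def grab(n,name,box=None,k=1):
    f=manip.grab_frame(n)
    if box: l,t,r,b=box; f=cv2.resize(f[t:b,l:r],None,fx=k,fy=k,interpolation=cv2.INTER_CUBIC)
    cv2.imwrite(f"pics/{name}.png",f)
def tool(): 
    s=manip.state(); return np.array(s['tool_pos']),rot(s['tool_rot'])
def yawof(Rm): 
    y=Rm.apply([0,1,0]); return np.degrees(np.arctan2(y[1],y[0]))
def go(target,jawdeg=None):
    """print tool-axis shift from the measured pose, and needed z-turn so that tool y lies along jawdeg (world)"""
    p,r=tool(); d=np.asarray(target)-p
    print("tcp",p.round(4),"jaw y dir",round(yawof(r),1),"tilt",np.degrees(np.arccos(-r.apply([0,0,1])[2])).round(2))
    print("shift tool axes",r.inv().apply(d).round(4))
    if jawdeg is not None:
        a=(yawof(r)-jawdeg+90)%180-90  # about tool z (down): positive lowers world yaw
        print("turn z deg",round(a,1),"shift in turned axes",(r*R.from_euler('z',a,degrees=True)).inv().apply(d).round(4))
        print("q6",np.degrees(manip.state()['joint_pos'][5]).round(1))
E
cat > see.py <<'E'
from h import *
import sys
def mask(n,nm):
    manip.grab_frame(n)
    return manip.cut_out(nm,n)
if __name__=="__main__":
  for n in("top","side"):
    manip.grab_frame(n)
    for nm in sys.argv[1:]:
        for r in manip.cut_out(nm,n):
            m=r['pixels'].astype(np.uint8)
            pts=np.argwhere(m)[:,::-1]
            if len(pts)<5: continue
            print(n,nm,round(r['confidence'],2),r['rect'],"cen",pts.mean(0).round(1),"minrect",[np.round(x,1) for x in cv2.minAreaRect(pts.astype(np.float32))])
E
python3 see.py plane_mid handle_mid gauge_mid stone_mid pin_head chest lid_bar lid
python3 - <<'E'
from h import *
grab("side","s_pin",(220,200,420,420),4)
grab("top","t_pin",(150,170,370,330),3.6)
E
```

```text
top plane_mid 0.76 [405.4, 257.1, 425.5, 300.1] cen [413.4 278.4] minrect [array([413.5, 278.3]), array([42.4, 15. ]), np.float64(80.5)]
top handle_mid 0.71 [343.7, 268.0, 387.0, 320.2] cen [363.1 295.8] minrect [array([371.6, 293.3]), array([49.4, 33.3]), np.float64(34.2)]
top handle_mid 0.55 [460.1, 188.9, 473.3, 228.1] cen [466.7 210.1] minrect [array([466.8, 209.7]), array([39. , 10.9]), np.float64(76.0)]
top gauge_mid 0.64 [400.0, 193.1, 414.7, 231.9] cen [406.9 212.4] minrect [array([407., 213.]), array([38., 16.]), np.float64(90.0)]
top stone_mid 0.73 [401.7, 256.6, 425.2, 301.2] cen [413.5 278.2] minrect [array([413.5, 278.2]), array([42.6, 14.8]), np.float64(80.5)]
top stone_mid 0.72 [514.6, 258.8, 535.3, 285.6] cen [521.5 272.3] minrect [array([521.4, 272.5]), array([29.3, 16.7]), np.float64(76.6)]
top stone_mid 0.33 [228.7, 183.0, 357.0, 281.3] cen [291.4 223.7] minrect [array([292.2, 230.9]), array([ 93. , 126.7]), np.float64(87.4)]
top pin_head 0.73 [128.3, 307.1, 171.4, 333.4] cen [153.4 319.8] minrect [array([149.7, 320.9]), array([ 8.5, 44.3]), np.float64(63.4)]
top p
[... 2142 characters left out ...]
8,  9.9]), np.float64(60.3)]
side chest 0.94 [227.0, 215.7, 356.2, 411.8] cen [293.3 318.3] minrect [array([293.6, 310.8]), array([112.2, 197.4]), np.float64(6.4)]
side chest 0.28 [345.0, 192.6, 383.8, 209.5] cen [363.1 199.9] minrect [array([362.5, 199.5]), array([17., 37.]), np.float64(90.0)]
side lid_bar 0.74 [343.7, 164.7, 377.7, 184.1] cen [362.  173.7] minrect [array([361.9, 173.4]), array([34.6, 15.6]), np.float64(8.1)]
side lid_bar 0.62 [247.9, 211.8, 357.2, 313.7] cen [296.7 266. ] minrect [array([302. , 265.2]), array([104.8, 103.4]), np.float64(3.6)]
side lid 0.97 [245.5, 212.7, 355.3, 321.7] cen [296.8 265.9] minrect [array([302.6, 265. ]), array([103.8, 103.5]), np.float64(4.6)]
```

View pics/s_pin.png

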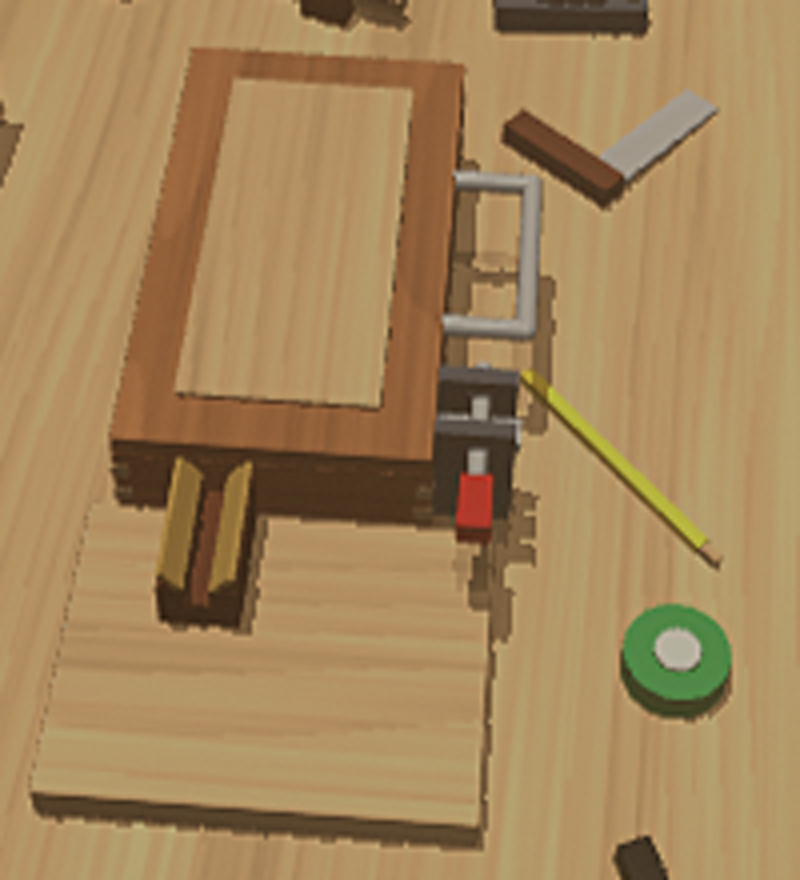

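View pics/t_pin.png

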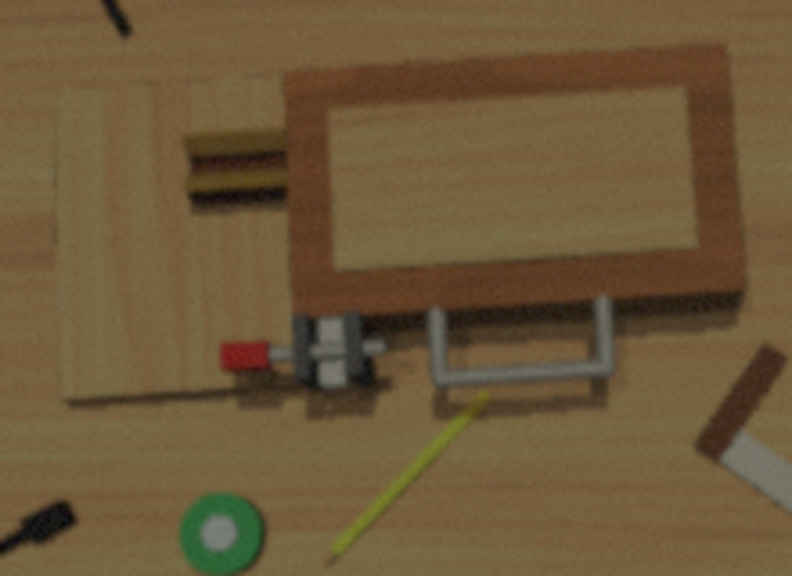

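```bash
cat > fit.py <<'E'
from h import *
from scipy.optimize import least_squares
T=lambda a:(np.array(a)+.5)/3.6-.5+[150,170]
S=lambda a:(np.array(a)+.5)/4-.5+[220,200]
obs=[("top",T(a),b) for a,b in [((285,72),(.085,.15,.087)),((722,45),(.085,-.15,.087)),((742,290),(-.085,-.15,.087)),((294,318),(-.085,.15,.087)),((68,402),(-.12,.32,.025)),((60,90),(.1,.32,.025)),((439,380),(-.13,.055,.078)),((608,370),(-.13,-.055,.078))]]
obs+=[("side",S(a),b) for a,b in [((191,48),(.085,-.15,.087)),((465,65),(-.085,-.15,.087)),((434,460),(-.085,.15,.087)),((112,438),(.085,.15,.087)),((35,795),(.1,.32,.025)),((480,832),(-.12,.32,.025)),((535,180),(-.13,-.055,.078)),((530,332),(-.13,.055,.078))]]
def W(p,b): return R.from_euler('z',p[2]).apply(np.array(b))+[p[0],p[1],0]
def res(p): return np.concatenate([ (proj(n,W(p,b))[0]-uv) for n,uv,b in obs])
s=least_squares(res,[.55,.1,0],loss='soft_l1')
p=s.x; print(p,np.degrees(p[2])); print(res(p).reshape(-1,2).round(1).tolist())
np.save("chest.npy",p)
# notch, pin
for z in(.05,.072):
  for nm,uv in [("mouth +x out",T((185,140))),("mouth -x out",T((187,183)))]:
    w=back("top",uv,z)[0]; print(nm,z,R.from_euler('z',-p[2]).apply(w-[p[0],p[1],0]).round(4))
for nm,uv in [("mouth +x",S((160,580))),("mouth -x",S((228,583)))]:
    w=back("side",uv,.072)[0]; print(nm,R.from_euler('z',-p[2]).apply(w-[p[0],p[1],0]).round(4))
for nm,uv in [("head end",T((221,356))),("head root",T((270,355)))]:
    w=back("top",uv,.097)[0]; print(nm,R.from_euler('z',-p[2]).apply(w-[p[0],p[1],0]).round(4))
for nm,uv in [("head end",S((475,528))),("head root",S((477,476)))]:
    w=back("side",uv,.097)[0]; print(nm,R.from_euler('z',-p[2]).apply(w-[p[0],p[1],0]).round(4))
E
python3 fit.py
```

```text
[0.56387618 0.09264211 0.0589047 ] 3.374990505408238
[[-1.6, 0.0], [0.8, -0.8], [0.9, 0.2], [-1.4, 1.0], [-3.2, 0.3], [-2.3, 0.6], [-0.2, 0.4], [-0.7, 0.1], [0.3, -1.5], [0.3, -1.6], [0.3, -0.7], [-0.7, -0.7], [-1.3, -0.5], [0.5, -1.3], [-0.4, 1.4], [-0.7, -0.2]]
mouth +x out 0.05 [0.0522 0.2222 0.05  ]
mouth -x out 0.05 [0.0218 0.2217 0.05  ]
mouth +x out 0.072 [0.0463 0.2177 0.072 ]
mouth -x out 0.072 [0.0164 0.2172 0.072 ]
mouth +x [0.0477 0.2252 0.072 ]
mouth -x [0.0136 0.2242 0.072 ]
head end [-0.1063  0.1933  0.097 ]
head root [-0.1079  0.1615  0.097 ]
head end [-0.1077  0.1983  0.097 ]
head root [-0.1072  0.167   0.097 ]
```

```bash
cat >> h.py <<'E'
try:
    CH=np.load("chest.npy")
    def c2w(b): return R.from_euler('z',CH[2]).apply(np.array(b,float))+[CH[0],CH[1],0]
    def w2c(w): return R.from_euler('z',-CH[2]).apply(np.asarray(w)-[CH[0],CH[1],0])
    CHD=np.degrees(CH[2])
except Exception: pass
E
python3 - <<'E'
from h import *
go(c2w((-.107,.18,.2)),CHD)
E
```

```text
tcp [0.223  0.5839 0.2313] jaw y dir 69.1 tilt 0.0
shift tool axes [-0.3222 -0.2172  0.0313]
turn z deg 65.7 shift in turned axes [-0.3304  0.2044  0.0313]
q6 -6.8
```

```bash
python3 -m creep '[[0,0,6.57,0,0,0,1],[0,0,6.57,0,0,0,1],[0,0,6.57,0,0,0,1],[0,0,6.57,0,0,0,1],[0,0,6.57,0,0,0,1],[0,0,6.57,0,0,0,1],[0,0,6.57,0,0,0,1],[0,0,6.57,0,0,0,1],[0,0,6.57,0,0,0,1],[0,0,6.57,0,0,0,1]]'
python3 -m creep '[[0,0,0,-0.033,0.0204,0.003,0.5],[0,0,0,-0.033,0.0204,0.003,0.5],[0,0,0,-0.033,0.0204,0.003,0.5],[0,0,0,-0.033,0.0204,0.003,0.5],[0,0,0,-0.033,0.0204,0.003,0.5],[0,0,0,-0.033,0.0204,0.003,0.5],[0,0,0,-0.033,0.0204,0.003,0.5],[0,0,0,-0.033,0.0204,0.003,0.5],[0,0,0,-0.033,0.0204,0.003,0.5],[0,0,0,-0.033,0.0204,0.003,0.5],[0,0,0,0,0,0,0.5],[0,0,0,0,0,0,0.5]]'
python3 - <<'E'
from h import *
go(c2w((-.107,.18,.073)),CHD)
grab("side","s1",(220,200,420,420),4)
grab("top","t1",(150,170,370,330),3.6)
E
```

```text
time: 1.93
tool_pos: [0.223, 0.5839, 0.2313]
tool_rot: [-0.0, 0.688, 0.726, -0.0]
contact_force: [0.5, 0.2, -0.1]
gripper_width: 0.998
time: 2.93
tool_pos: [0.447, 0.265, 0.2012]
tool_rot: [-0.0, 0.687, 0.726, -0.0]
contact_force: [-0.0, 0.2, 0.6]
gripper_width: 0.501
tcp [0.447  0.265  0.2012] jaw y dir 3.2 tilt 0.02
shift tool axes [ 0.001  -0.0004  0.1282]
turn z deg -0.2 shift in turned axes [ 0.001  -0.0004  0.1282]
q6 19.3
```

View pics/s1.png

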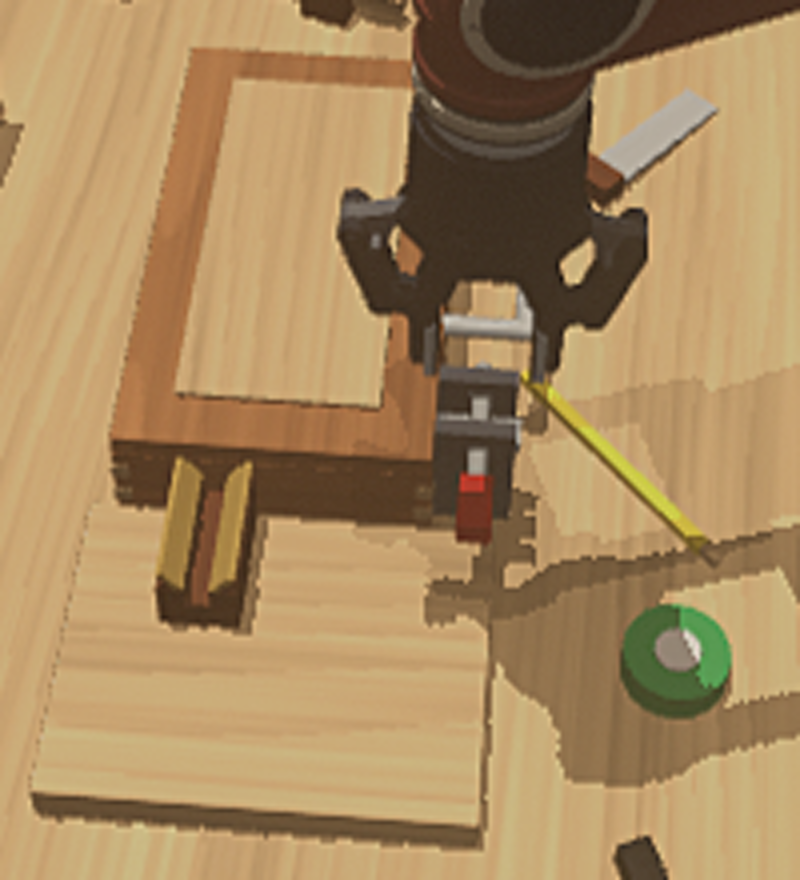

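View pics/t1.png

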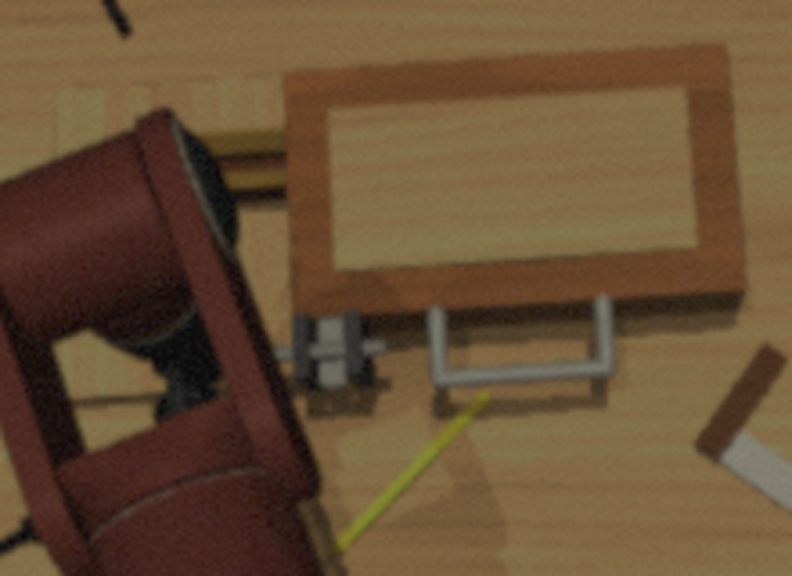

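```bash
python3 -m creep '[[0,0,0,0,0,0.03,0.5],[0,0,0,0,0,0.03,0.5],[0,0,0,0,0,0.03,0.5],[0,0,0,0,0,0.02,0.5],[0,0,0,0,0,0.018,0.5],[0,0,0,0,0,0,0.5]]'
python3 - <<'E'
from h import *
go(c2w((-.107,.18,.073)),CHD)
print(proj("side",tool()[0]))
grab("side","s2",(280,240,400,360),6)
E
```

```text
time: 3.53
tool_pos: [0.4422, 0.2667, 0.0689]
tool_rot: [-0.002, 0.685, 0.729, -0.004]
contact_force: [-0.9, 0.1, -1.0]
gripper_width: 0.5
tcp [0.4422 0.2667 0.0689] jaw y dir 3.6 tilt 0.47
shift tool axes [-0.0009  0.0042 -0.0041]
turn z deg 0.2 shift in turned axes [-0.0009  0.0042 -0.0041]
q6 19.3
[[339.98357979 332.30427905]]
```

View pics/s2.png

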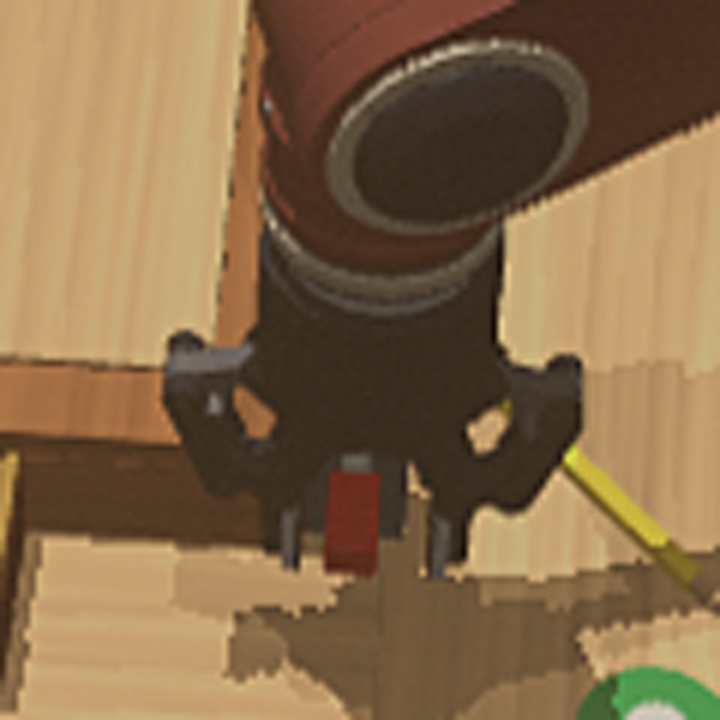

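```bash
python3 -m creep '[[0,0,0,0,0,0,0.5],[0,0,0,0,0,0,0.5]]'
python3 - <<'E'
from h import *
go(c2w((-.107,.18,.073)),CHD)
E
```

```text
time: 3.75
tool_pos: [0.4471, 0.2677, 0.0753]
tool_rot: [0.001, 0.685, 0.728, 0.001]
contact_force: [-0.4, 0.2, 0.6]
gripper_width: 0.5
tcp [0.4471 0.2677 0.0753] jaw y dir 3.5 tilt 0.18
shift tool axes [-0.0016 -0.0007  0.0023]
turn z deg 0.1 shift in turned axes [-0.0016 -0.0007  0.0023]
q6 19.3
```

```bash
python3 -m creep '[[0,0,0,0,0,0.002,0.5],[0,0,0,0,0,0,0.5],[0,0,0,0,0,0,0.5],[0,0,0,0,0,0,0],[0,0,0,0,0,0,0],[0,0,0,0,0,0,0],[0,0,0,0,0,0,0],[0,0,0,0,0,0,0],[0,0,0,0,0,0,0]]'
python3 - <<'E'
from h import *
p,r=tool(); print("tcp chest",w2c(p).round(4)); print(manip.state()['contact_force'],manip.state()['gripper_width'])
grab("side","s3",(280,240,400,360),6)
E
```

```text
time: 4.5
tool_pos: [0.4463, 0.2665, 0.0716]
tool_rot: [0.0, 0.686, 0.728, 0.0]
contact_force: [-1.3, -1.5, 3.2]
gripper_width: 0.197
tcp chest [-0.1072  0.1805  0.0716]
[-1.31251051 -1.46548785  3.17943838] 0.1971644188152442
```

View pics/s3.png

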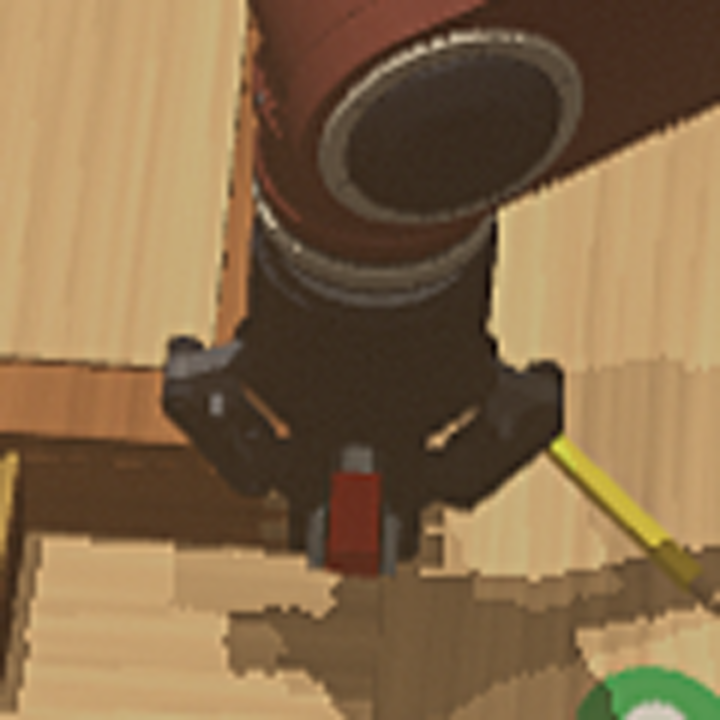

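```bash
python3 -m creep '[[0,0,0,0.01,0,0,0],[0,0,0,0.01,0,0,0],[0,0,0,0.01,0,0,0],[0,0,0,0,0,0,0],[0,0,0,0,0,0,0]]'
python3 - <<'E'
from h import *
p,r=tool(); print("tcp chest",w2c(p).round(4)); print(manip.state()['contact_force'],manip.state()['gripper_width'])
grab("side","s4",(280,240,400,360),6)
E
```

```text
time: 4.97
tool_pos: [0.4444, 0.298, 0.0715]
tool_rot: [-0.0, 0.685, 0.728, 0.001]
contact_force: [0.4, 2.2, 1.9]
gripper_width: 0.199
tcp chest [-0.1072  0.2121  0.0715]
[0.4137949  2.18131415 1.9153788 ] 0.19930660329292568
```

View pics/s4.png

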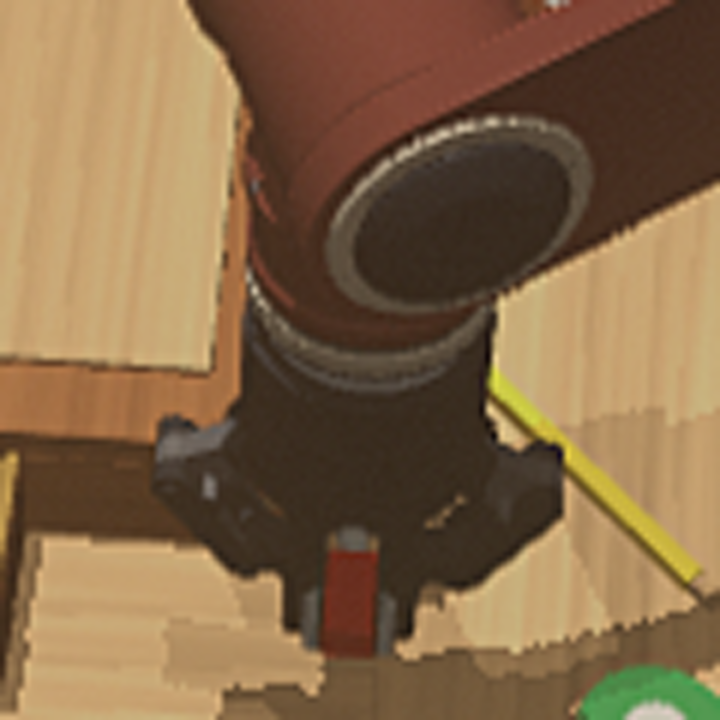

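```bash
python3 -m creep '[[0,0,0,0.012,0,0,0],[0,0,0,0.012,0,0,0],[0,0,0,0.012,0,0,0],[0,0,0,0.012,0,0,0],[0,0,0,0.012,0,0,0],[0,0,0,0,0,0,0],[0,0,0,0,0,0,0]]'
python3 - <<'E'
from h import *
p,r=tool(); print("tcp chest",w2c(p).round(4)); print(manip.state()['contact_force'],manip.state()['gripper_width'])
go(c2w((.031,.242,.14)),CHD)
grab("side","s5",(280,240,430,390),5)
E
```

```text
time: 5.6
tool_pos: [0.4404, 0.3572, 0.0709]
tool_rot: [-0.0, 0.685, 0.728, -0.0]
contact_force: [-0.5, -0.7, -0.4]
gripper_width: 0.194
tcp chest [-0.1077  0.2713  0.0709]
[-0.45012075 -0.6855833  -0.43351243] 0.1935348169406497
tcp [0.4404 0.3572 0.0709] jaw y dir 3.5 tilt 0.04
shift tool axes [-0.0296  0.1386 -0.0691]
turn z deg 0.1 shift in turned axes [-0.0294  0.1386 -0.0691]
q6 28.0
```

View pics/s5.png

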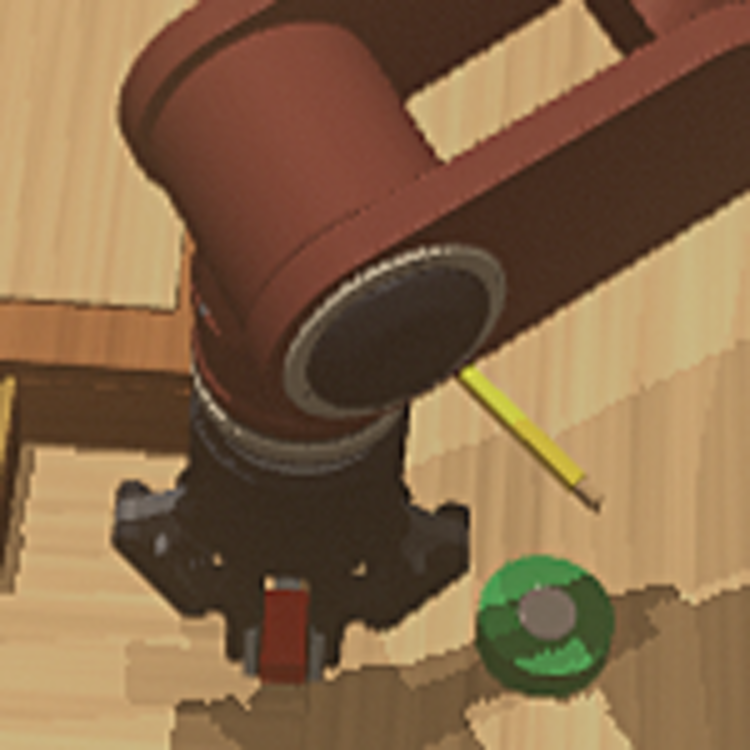

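Run:
```python
from h import *
for uv in [(286,591),(284,657)]:
    u=(np.array(uv)+.5)/5-.5+[280,240]
    print(w2c(back("side",u,.0955)[0]).round(4))
grab("top","t5",(150,170,370,330),3.6)
```

```text
[-0.1077  0.2568  0.0955]
[-0.1085  0.285   0.0955]
```

View pics/t5.png

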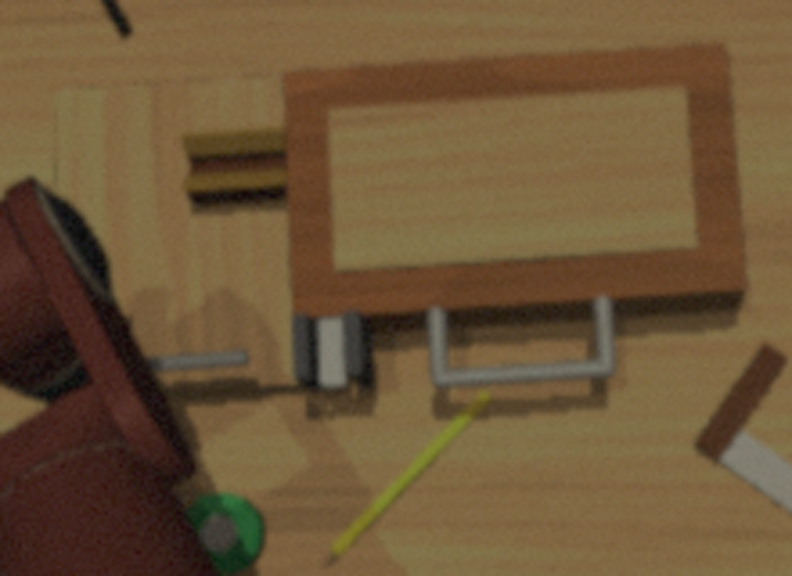

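```bash
python3 -m creep '[[0,0,0,0,0,-0.015,0],[0,0,0,0,0,-0.015,0],[0,0,0,0,0.028,0,0],[0,0,0,0,0.028,0,0],[0,0,0,0,0.028,0,0],[0,0,0,0,0.028,0,0],[0,0,0,-0.008,0.0267,0,0],[0,0,0,-0.01,0,0,0],[0,0,0,-0.0072,0,0,0],[0,0,0,0,0,0,0],[0,0,0,0,0,0,0],[0,0,0,0,0,0,0],[0,0,0,0,0,0,0]]'
python3 - <<'E'
from h import *
go(c2w((.031,.246,.1)),CHD)
grab("side","s6",(200,240,360,400),5)
grab("top","t6",(150,170,370,330),3.6)
E
```

```text
time: 6.78
tool_pos: [0.5799, 0.3398, 0.1015]
tool_rot: [-0.0, 0.686, 0.728, 0.0]
contact_force: [0.1, 0.8, -0.9]
gripper_width: 0.202
tcp [0.5799 0.3398 0.1015] jaw y dir 3.4 tilt 0.01
shift tool axes [0.0002 0.0004 0.0015]
turn z deg 0.1 shift in turned axes [0.0002 0.0004 0.0015]
q6 20.6
```

View pics/s6.png

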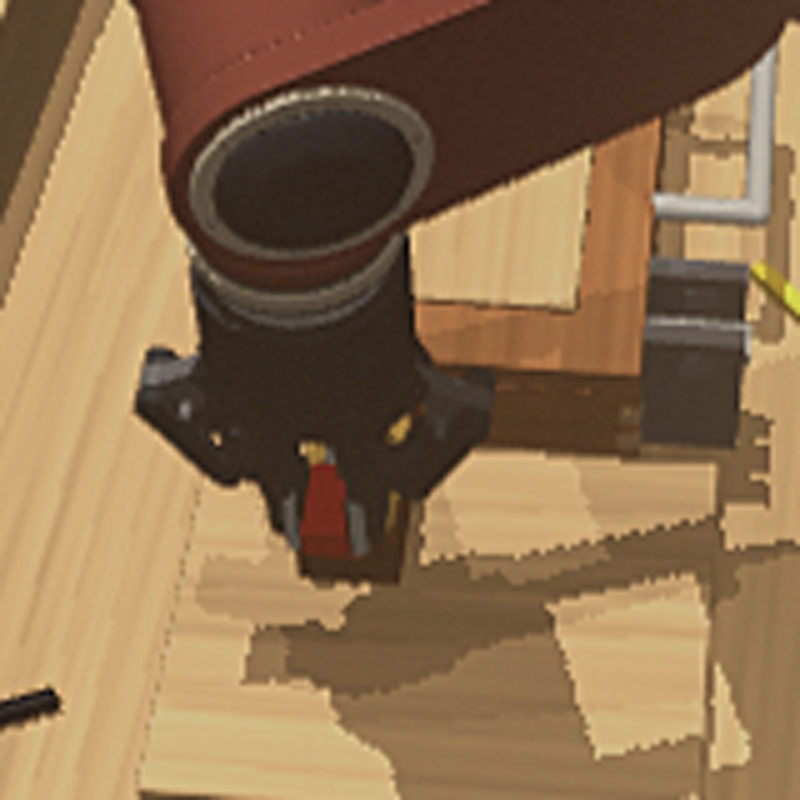

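View pics/t6.png

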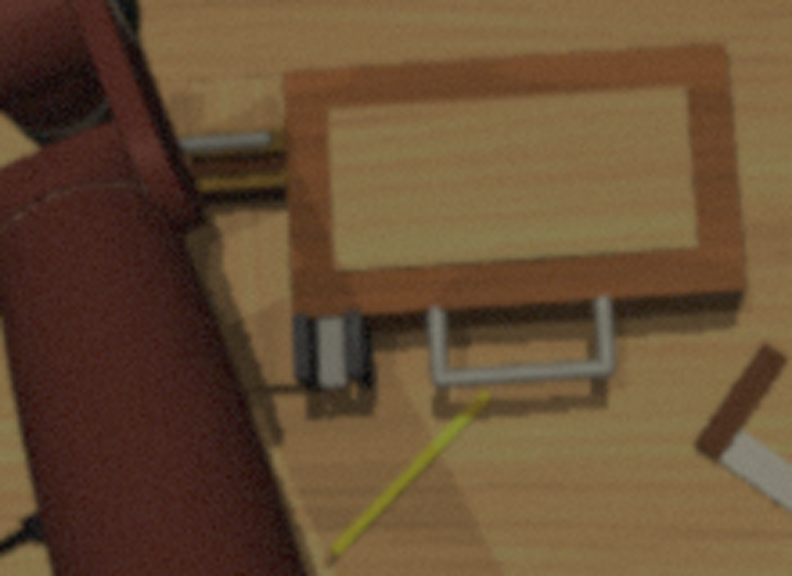

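Run:
```python
from h import *
for uv in [(270,142),(190,147)]:
    u=(np.array(uv)+.5)/3.6-.5+[150,170]
    print("shank top view",w2c(back("top",u,.12)[0]).round(4))
u=lambda a:(np.array(a)+.5)/5-.5+[200,240]
print("head side",w2c(back("side",u((322,467)),.126)[0]).round(4),w2c(back("side",u((326,530)),.126)[0]).round(4))
for a in [(160,580),(228,583)]: pass
```

```text
shank top view [0.0283 0.1528 0.12  ]
shank top view [0.0285 0.2049 0.12  ]
head side [0.0342 0.2324 0.126 ] [0.0286 0.26   0.126 ]
```

```bash
python3 -m creep '[[0,0,0,0,0.001,0.01,0],[0,0,0,0,0,0.01,0],[0,0,0,0,0,0.01,0],[0,0,0,0,0,0.01,0],[0,0,0,0,0,0.005,0],[0,0,0,0,0,0.005,0],[0,0,0,0,0,0,0],[0,0,0,0,0,0,0],[0,0,0,0,0,0,0]]'
python3 -m creep '[[0,0,0,0,0,0.005,0],[0,0,0,0,0,0.005,0],[0,0,0,0,0,0.003,0],[0,0,0,0,0,0,0],[0,0,0,0,0,0,0],[0,0,0,0,0,0,0]]'
python3 - <<'E'
from h import *
p,r=tool(); print("tcp chest",w2c(p).round(4))
grab("side","s7",(200,240,360,400),5)
grab("top","t7",(150,170,370,330),3.6)
E
```

```text
time: 7.63
tool_pos: [0.5823, 0.3397, 0.0519]
tool_rot: [0.0, 0.686, 0.728, 0.0]
contact_force: [0.7, -0.2, -0.1]
gripper_width: 0.2
time: 8.13
tool_pos: [0.5819, 0.3395, 0.0382]
tool_rot: [0.0, 0.686, 0.728, 0.0]
contact_force: [0.3, 0.7, -0.3]
gripper_width: 0.196
tcp chest [0.0325 0.2454 0.0382]
```

View pics/s7.png

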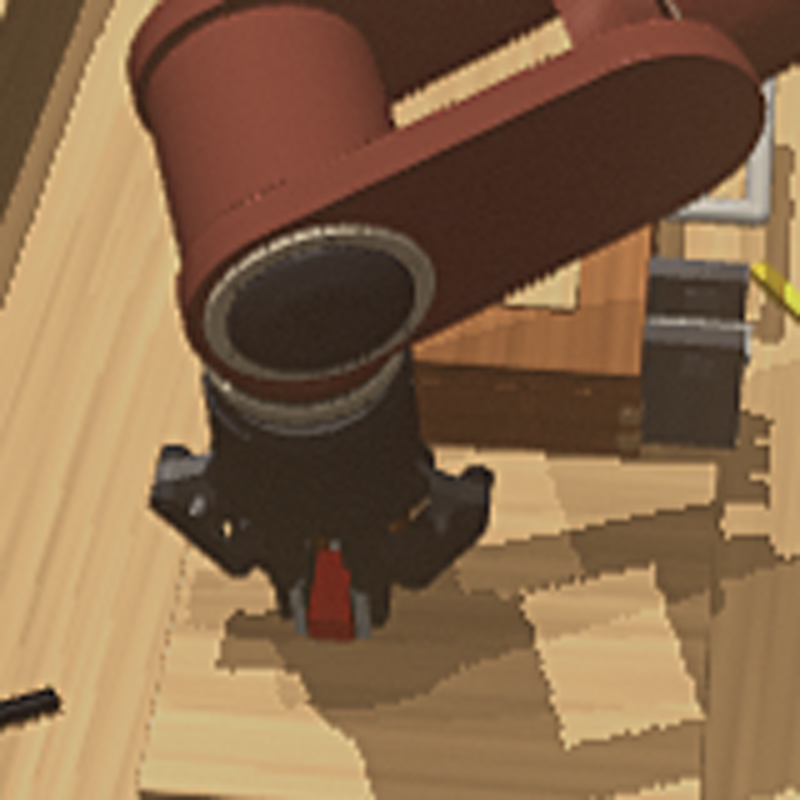

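View pics/t7.png

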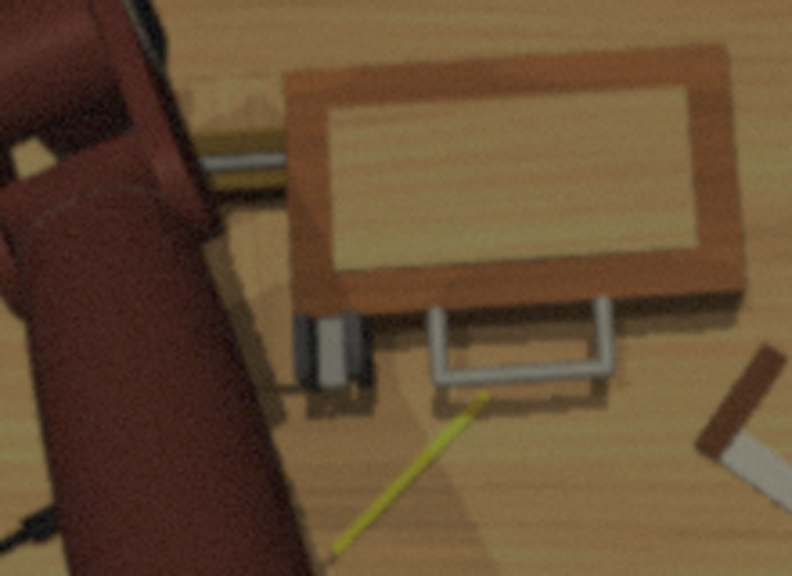

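```bash
python3 -m creep '[[0,0,0,0,0,0.002,0],[0,0,0,0,0,0.002,0],[0,0,0,0,0,0,0],[0,0,0,0,0,0,0],[0,0,0,0,0,0,0.3],[0,0,0,0,0,0,0.6],[0,0,0,0,0,0,0.6],[0,0,0,0,0,0,0.6],[0,0,0,0,0,0,0.6],[0,0,0,0,0,0,0.6]]'
python3 -m creep '[[0,0,0,0,0,-0.02,0.6],[0,0,0,0,0,-0.04,0.6],[0,0,0,0,0,-0.04,0.6],[0,0,0,0,0,-0.04,0.6],[0,0,0,0.04,0,0,0.6],[0,0,0,0.04,0,0,0.6],[0,0,0,0.04,0,0,0.6],[0,0,0,0.04,0,0,0.6],[0,0,0,0,0,0,0.6],[0,0,0,0,0,0,0.6],[0,0,0,0,0,0,0.6]]'
python3 - <<'E'
from h import *
p,r=tool(); print("tcp chest",w2c(p).round(4))
grab("side","s8",(200,240,360,400),5)
grab("top","t8",(150,170,370,330),3.6)
E
```

```text
time: 9.07
tool_pos: [0.5817, 0.3395, 0.0341]
tool_rot: [-0.0, 0.686, 0.728, -0.0]
contact_force: [-0.1, 0.2, -0.8]
gripper_width: 0.597
time: 9.98
tool_pos: [0.5721, 0.499, 0.1738]
tool_rot: [0.0, 0.686, 0.728, -0.0]
contact_force: [0.2, 0.2, -0.0]
gripper_width: 0.602
tcp chest [0.0322 0.4052 0.1738]
```

View pics/s8.png

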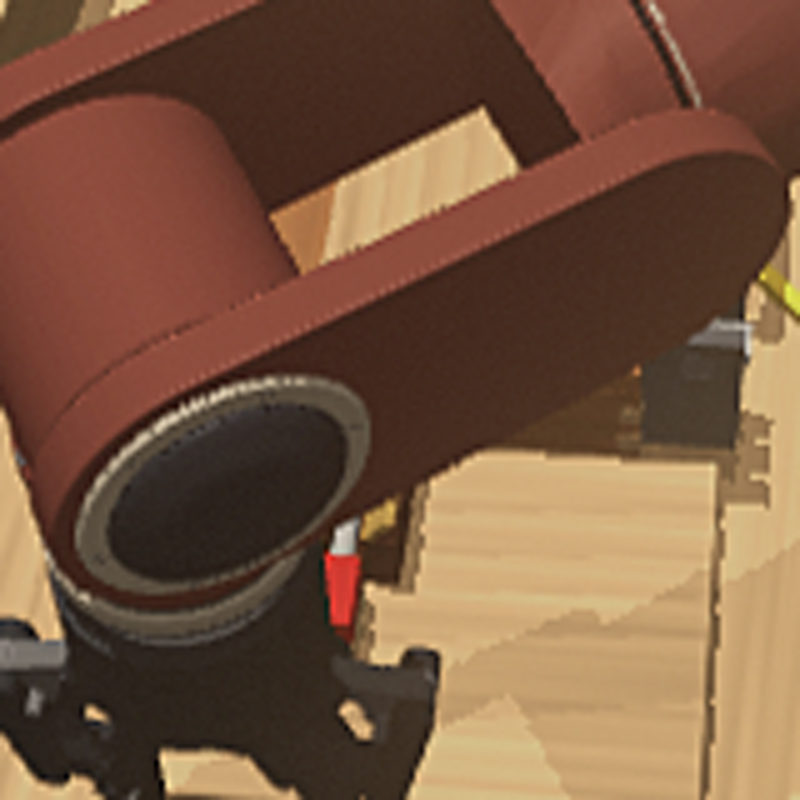

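View pics/t8.png

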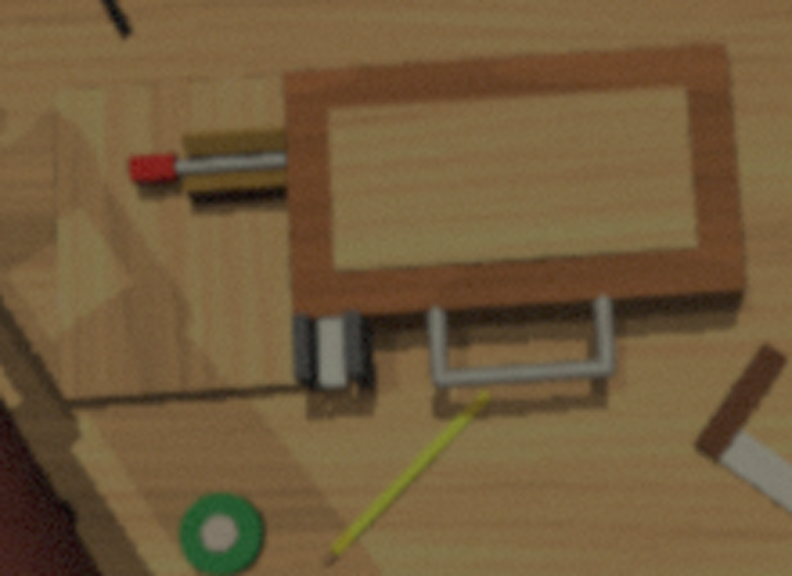

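```bash
python3 -m creep '[[0,0,0,0,-0.04,0,0.6],[0,0,0,0,-0.04,0,0.6],[0,0,0,0,-0.04,0,0.6],[0,0,0,0,-0.04,0,0.6],[0,0,0,-0.04,0,0,0.6],[0,0,0,-0.04,0,0,0.6],[0,0,0,-0.04,0,0,0.6],[0,0,0,-0.04,0,0,0.6],[0,0,0,-0.04,0,0,0.6],[0,0,0,-0.04,0,0,0.6],[0,0,0,-0.04,0,0,0.6],[0,0,0,-0.04,0,0,0.6],[0,0,0,-0.04,0,0,0.6],[0,0,0,-0.04,0,0,0.6],[0,0,0,0,0,0,0.6],[0,0,0,0,0,0,0.6],[0,0,0,0,0,0,0.6]]'
python3 - <<'E'
from h import *
go(c2w((-.13,.0,.1)),CHD)
grab("side","s9",(200,200,360,360),5)
grab("top","t9",(150,170,370,330),3.6)
E
```

```text
time: 11.5
tool_pos: [0.4361, 0.0897, 0.1745]
tool_rot: [0.0, 0.687, 0.727, 0.0]
contact_force: [0.4, 0.3, 0.7]
gripper_width: 0.596
tcp [0.4361 0.0897 0.1745] jaw y dir 3.3 tilt 0.05
shift tool axes [-0.0047 -0.0024  0.0745]
turn z deg -0.1 shift in turned axes [-0.0047 -0.0024  0.0745]
q6 -1.3
```

View pics/s9.png

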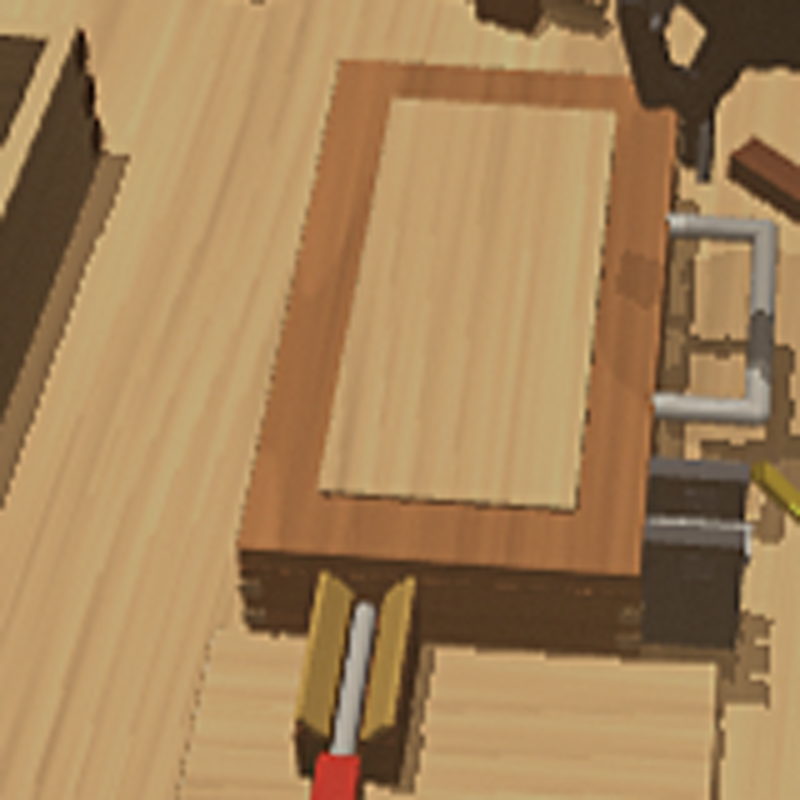

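View pics/t9.png

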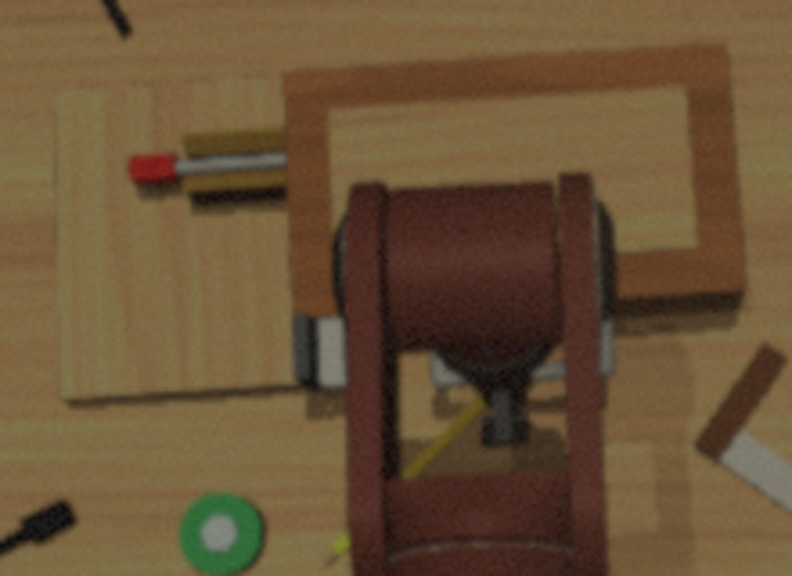

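Run:
```python
from h import *
S=lambda a:(np.array(a)+.5)/5-.5+[200,200]
T=lambda a:(np.array(a)+.5)/3.6-.5+[150,170]
p,e=tri(S((338,755)),T((176,167))); print("head root top",w2c(p).round(4),e)
# horizontals
for z in(.045,.05,.055,.06): print(z,"tip side",w2c(back("side",S((367,605)),z)[0]).round(4))
for b in [(.031,.224,.059),(.031,.155,.055),(.031,.155,.05)]:
  q=c2w(b); print(b,"side",((proj("side",q)-[200,200])*5).round(0),"top",((proj("top",q)-[150,170])*3.6).round(0))
f=manip.grab_frame("side"); cv2.imwrite("pics/s10.png",cv2.resize(f[300:390,240:330],None,fx=8,fy=8,interpolation=cv2.INTER_CUBIC))
```

```text
head root top [0.0327 0.2277 0.0555] 0.000904469892322795
0.045 tip side [0.033  0.1471 0.045 ]
0.05 tip side [0.0322 0.1505 0.05  ]
0.055 tip side [0.0315 0.1539 0.055 ]
0.06 tip side [0.0308 0.1574 0.06  ]
(0.031, 0.224, 0.059) side [[342. 741.]] top [[179. 166.]]
(0.031, 0.155, 0.055) side [[366. 605.]] top [[281. 160.]]
(0.031, 0.155, 0.05) side [[366. 612.]] top [[283. 162.]]
```

View pics/s10.png

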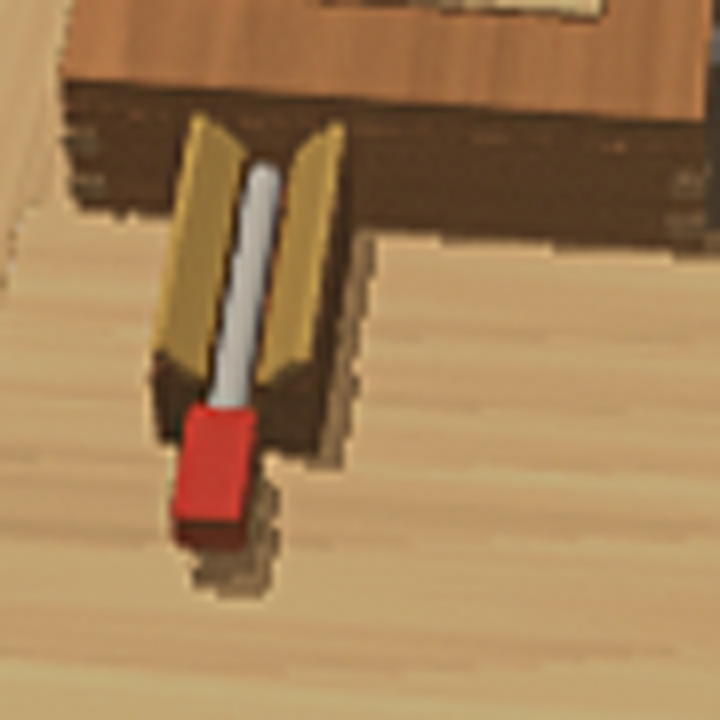

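Run:
```python
from h import *
for tip in(.154,.156):
  for tilt in (0,.06,.12):
    r=[]
    for L,h in((0,.005),(75,.009),(107,.009)):
        # pivot at block end y .222
        y=tip+L/1e3; z=.05+h-max(0,0)-tilt*(y-.222)
        r.append(((proj("side",c2w((.031,y,z)))[0]-[240,300])*8).round(0).tolist())
    print(tip,tilt,r)
```

```text
0.154 0 [[266.0, 165.0], [224.0, 403.0], [206.0, 516.0]]
0.154 0.06 [[265.0, 156.0], [224.0, 404.0], [206.0, 521.0]]
0.154 0.12 [[264.0, 147.0], [224.0, 405.0], [207.0, 525.0]]
0.156 0 [[265.0, 171.0], [223.0, 410.0], [204.0, 523.0]]
0.156 0.06 [[264.0, 163.0], [223.0, 411.0], [205.0, 528.0]]
0.156 0.12 [[263.0, 154.0], [223.0, 412.0], [206.0, 533.0]]
```

```bash
python3 -m creep '[[0,0,0,-0.0047,-0.0024,0.03,0.4],[0,0,0,0,0,0.03,0.4],[0,0,0,0,0,0.03,0.4],[0,0,0,0,0,0.022,0.4],[0,0,0,0,0,0,0.4],[0,0,0,0,0,0,0.4],[0,0,0,0,0,0,0.4]]'
python3 - <<'E'
from h import *
p,r=tool(); print("tcp chest",w2c(p).round(4)); go(c2w((-.13,0,.062)),CHD)
grab("side","s11",(300,200,420,320),6)
E
```

```text
time: 12.23
tool_pos: [0.4352, 0.0863, 0.0638]
tool_rot: [0.001, 0.685, 0.728, 0.001]
contact_force: [0.7, 0.4, 0.6]
gripper_width: 0.399
tcp chest [-0.1288  0.0012  0.0638]
tcp [0.4352 0.0863 0.0638] jaw y dir 3.5 tilt 0.12
shift tool axes [-0.0012 -0.0012  0.0018]
turn z deg 0.1 shift in turned axes [-0.0012 -0.0012  0.0018]
q6 -1.9
```

View pics/s11.png

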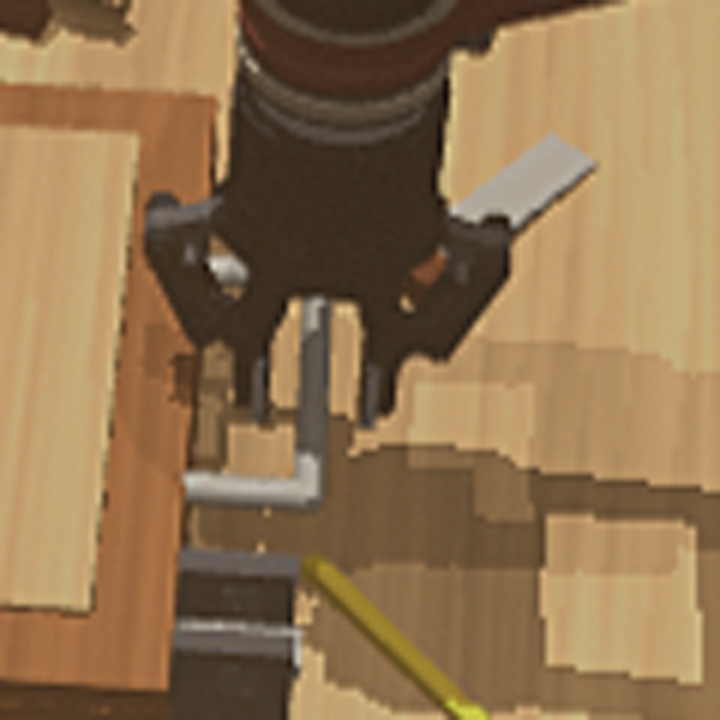

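The bar runs midway between the fingers, at about (313,390) in the crop. I'll close on it.

```bash
python3 -m creep '[[0,0,0,0,0,0,0],[0,0,0,0,0,0,0],[0,0,0,0,0,0,0],[0,0,0,0,0,0,0],[0,0,0,0,0,0,0],[0,0,0,0,0,0,0]]'
cat > arc.py <<'E'
from h import *
import sys
p,r=tool(); c=w2c(p)
def bar(t): return np.array([.085-.215*np.cos(t)+.008*np.sin(t),.07+.215*np.sin(t)+.008*np.cos(t)])
th=[float(a) for a in sys.argv[1:]]
b=np.array([bar(t) for t in th])
print("tcp chest",c.round(4),"F",manip.state()['contact_force'],"w",manip.state()['gripper_width'])
print("offset bar-tcp if at th0",(b[0]-c[[0,2]]).round(4))
d=np.diff(b,axis=0)
for t,x in zip(th[1:],d): print(t,"ty %.4f tz %.4f"%(x[0],-x[1]))
E
python3 arc.py 0 .08 .16 .24 .32 .4 .48 .56 .64 .72 .8 .88 .96 1.05
```

```text
time: 12.78
tool_pos: [0.4356, 0.0858, 0.0643]
tool_rot: [0.001, 0.686, 0.728, 0.001]
contact_force: [-1.3, 0.5, 7.1]
gripper_width: 0.114
tcp chest [-0.1285  0.0007  0.0643] F [-1.309762    0.45233766  7.08917841] w 0.11446411652454105
offset bar-tcp if at th0 [-0.0015  0.0137]
0.08 ty 0.0013 tz -0.0172
0.16 ty 0.0027 tz -0.0170
0.24 ty 0.0040 tz -0.0167
0.32 ty 0.0054 tz -0.0163
0.4 ty 0.0067 tz -0.0159
0.48 ty 0.0079 tz -0.0153
0.56 ty 0.0091 tz -0.0146
0.64 ty 0.0102 tz -0.0138
0.72 ty 0.0113 tz -0.0130
0.8 ty 0.0123 tz -0.0120
0.88 ty 0.0132 tz -0.0110
0.96 ty 0.0141 tz -0.0099
1.05 ty 0.0167 tz -0.0098
```

```bash
python3 -m creep '[[0,0,0,0,0.0006,-0.0086,0],[0,0,0,0,0.0007,-0.0086,0],[0,0,0,0,0.0013,-0.0085,0],[0,0,0,0,0.0014,-0.0085,0],[0,0,0,0,0.002,-0.0084,0],[0,0,0,0,0.002,-0.0083,0],[0,0,0,0,0.0027,-0.0082,0],[0,0,0,0,0.0027,-0.0081,0],[0,0,0,0,0,0,0],[0,0,0,0,0,0,0]]'
python3 arc.py .32 .4
python3 - <<'E'
from h import *
grab("side","s12")
E
```

```text
time: 13.62
tool_pos: [0.4478, 0.0865, 0.1302]
tool_rot: [0.0, 0.686, 0.728, 0.0]
contact_force: [-0.6, 1.0, 0.3]
gripper_width: 0.114
tcp chest [-0.1163  0.0007  0.1302] F [-0.55341808  0.98621062  0.32608034] w 0.11384484671246099
offset bar-tcp if at th0 [-0.0003  0.015 ]
0.4 ty 0.0067 tz -0.0159
```

View pics/s12.png

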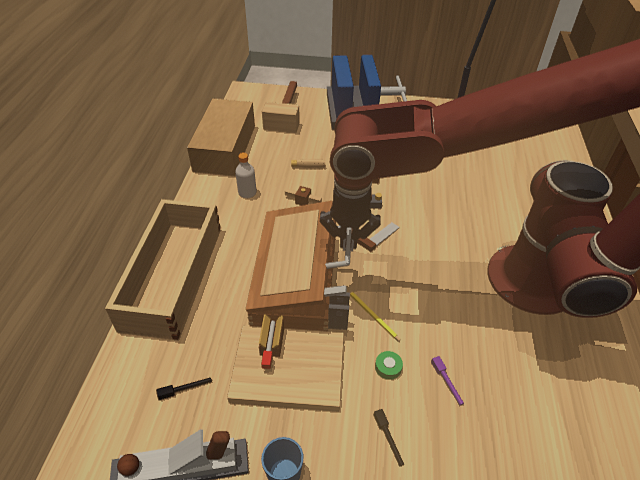

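The lid is rising with the bar, and the pin is still in its notch at (268,345). I'll go on to about 1.05 rad.

```bash
python3 -m creep '[[0,0,0,0,0.0033,-0.008,0],[0,0,0,0,0.0034,-0.0079,0],[0,0,0,0,0.0039,-0.0077,0],[0,0,0,0,0.004,-0.0076,0],[0,0,0,0,0.0045,-0.0074,0],[0,0,0,0,0.0046,-0.0072,0],[0,0,0,0,0.0051,-0.007,0],[0,0,0,0,0.0051,-0.0068,0],[0,0,0,0,0.0056,-0.0065,0],[0,0,0,0,0.0057,-0.0065,0],[0,0,0,0,0,0,0]]'
python3 arc.py .72 .8 
python3 -m creep '[[0,0,0,0,0.0061,-0.006,0],[0,0,0,0,0.0062,-0.006,0],[0,0,0,0,0.0066,-0.0056,0],[0,0,0,0,0.0066,-0.0055,0],[0,0,0,0,0.007,-0.005,0],[0,0,0,0,0.0071,-0.0049,0],[0,0,0,0,0.0083,-0.0049,0],[0,0,0,0,0.0084,-0.0049,0],[0,0,0,0,0,0,0],[0,0,0,0,0,0,0],[0,0,0,0,0,0,0]]'
python3 arc.py 1.05 1.1
python3 - <<'E'
from h import *
grab("side","s13")
E
```

```text
time: 14.58
tool_pos: [0.4918, 0.089, 0.2054]
tool_rot: [-0.002, 0.686, 0.728, -0.002]
contact_force: [-13.0, -0.1, 9.1]
gripper_width: 0.112
tcp chest [-0.0721  0.0006  0.2054] F [-13.02765016  -0.09712693   9.10804084] w 0.11245447170010799
offset bar-tcp if at th0 [0.0008 0.0124]
0.8 ty 0.0123 tz -0.0120
time: 15.5
tool_pos: [0.5503, 0.0925, 0.2524]
tool_rot: [0.002, 0.686, 0.728, 0.002]
contact_force: [-9.8, -0.6, 16.7]
gripper_width: 0.11
tcp chest [-0.0136  0.0006  0.2524] F [-9.76213963 -0.57887295 16.71307396] w 0.1104212689542294
offset bar-tcp if at th0 [-0.0014  0.0081]
1.1 ty 0.0096 tz -0.0048
```

View pics/s13.png

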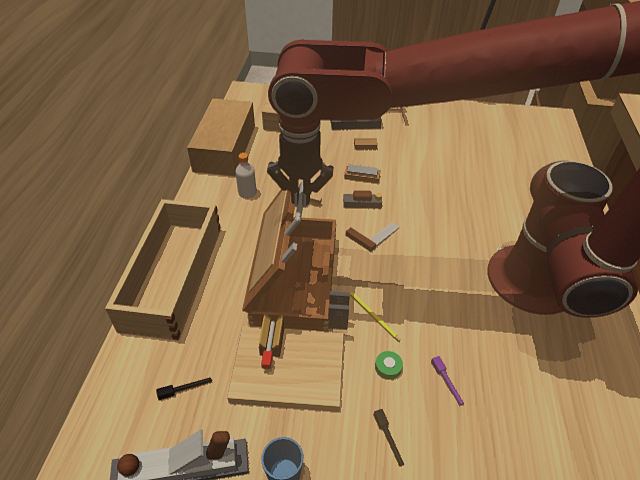

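```bash
python3 -m creep '[[0,0,0,0,0,0,0.15],[0,0,0,0,0,0,0.25],[0,0,0,0,0,0,0.4],[0,0,0,0,0,0,0.4],[0,0,0,0,0,0,0.4],[0,0,0,0,0,-0.02,0.4],[0,0,0,0,0,-0.03,0.4],[0,0,0,0,0,-0.03,0.4],[0,0,0,0,0,0,0.4],[0,0,0,0,0,0,0.4]]'
cat > lidang.py <<'E'
from h import *
import sys
f=manip.grab_frame("side"); cv2.imwrite(f"pics/{sys.argv[1]}.png",cv2.resize(f[130:350,220:390],None,fx=3.5,fy=3.5,interpolation=cv2.INTER_CUBIC))
for t in [float(a) for a in sys.argv[2:]]:
    def L(r,y,h): return c2w((.085-r*np.cos(t)+h*np.sin(t),y,.07+r*np.sin(t)+h*np.cos(t)))
    print(t,[((proj("side",L(*a))[0]-[220,130])*3.5).round(0).tolist() for a in((.215,.055,.008),(.215,-.055,.008),(.17,.15,.017))])
E
python3 lidang.py s14 .9 .95 1 1.05 1.1
```

```text
time: 16.38
tool_pos: [0.55, 0.0924, 0.3276]
tool_rot: [0.002, 0.686, 0.728, 0.002]
contact_force: [0.4, -0.1, -0.6]
gripper_width: 0.4
0.9 [[321.0, 339.0], [337.0, 211.0], [242.0, 497.0]]
0.95 [[306.0, 330.0], [322.0, 203.0], [228.0, 491.0]]
1.0 [[290.0, 322.0], [307.0, 195.0], [214.0, 485.0]]
1.05 [[273.0, 314.0], [292.0, 187.0], [200.0, 479.0]]
1.1 [[255.0, 307.0], [276.0, 180.0], [185.0, 475.0]]
```

View pics/s14.png

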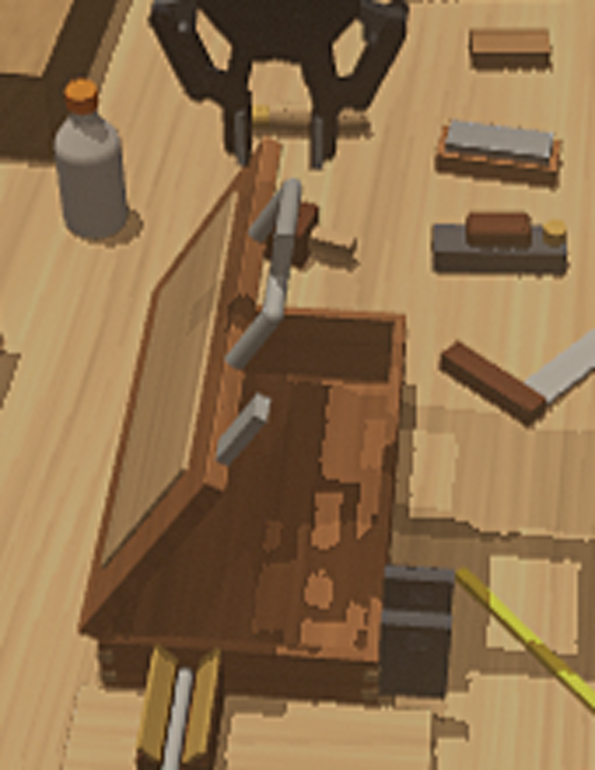

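The lid stands at 1.05 rad and the fingers are clear of it. I'll wait two seconds and compare.

```bash
python3 -m creep '[[0,0,0,0,0,0,0.4],[0,0,0,0,0,0,0.4],[0,0,0,0,0,0,0.4],[0,0,0,0,0,0,0.4],[0,0,0,0,0,0,0.4],[0,0,0,0,0,0,0.4],[0,0,0,0,0,0,0.4],[0,0,0,0,0,0,0.4],[0,0,0,0,0,0,0.4],[0,0,0,0,0,0,0.4],[0,0,0,0,0,0,0.4],[0,0,0,0,0,0,0.4],[0,0,0,0,0,0,0.4],[0,0,0,0,0,0,0.4],[0,0,0,0,0,0,0.4],[0,0,0,0,0,0,0.4],[0,0,0,0,0,0,0.4],[0,0,0,0,0,0,0.4],[0,0,0,0,0,0,0.4],[0,0,0,0,0,0,0.4]]'
python3 -m creep '[[0,0,0,0,0,0,0.4],[0,0,0,0,0,0,0.4],[0,0,0,0,0,0,0.4],[0,0,0,0,0,0,0.4],[0,0,0,0,0,0,0.4],[0,0,0,0,0,0,0.4]]'
python3 lidang.py s15 1.05; python3 arc.py 1.05 1.15 1.25 1.35 1.45 1.55 1.6 1.63
```

```text
time: 18.1
tool_pos: [0.5489, 0.0924, 0.3249]
tool_rot: [0.0, 0.686, 0.728, -0.0]
contact_force: [-0.6, 0.6, 0.5]
gripper_width: 0.4
time: 18.6
tool_pos: [0.5489, 0.0924, 0.3249]
tool_rot: [-0.0, 0.686, 0.728, -0.0]
contact_force: [-0.2, 0.3, 0.6]
gripper_width: 0.4
1.05 [[273.0, 314.0], [292.0, 187.0], [200.0, 479.0]]
tcp chest [-0.015   0.0007  0.3249] F [-0.6131527   0.03037613 -0.36690529] w 0.40044515333543773
offset bar-tcp if at th0 [-0.     -0.0644]
1.15 ty 0.0195 tz -0.0090
1.25 ty 0.0203 tz -0.0070
1.35 ty 0.0209 tz -0.0050
1.45 ty 0.0213 tz -0.0029
1.55 ty 0.0215 tz -0.0007
1.6 ty 0.0107 tz 0.0004
1.63 ty 0.0064 tz 0.0005
```

View pics/s15.png

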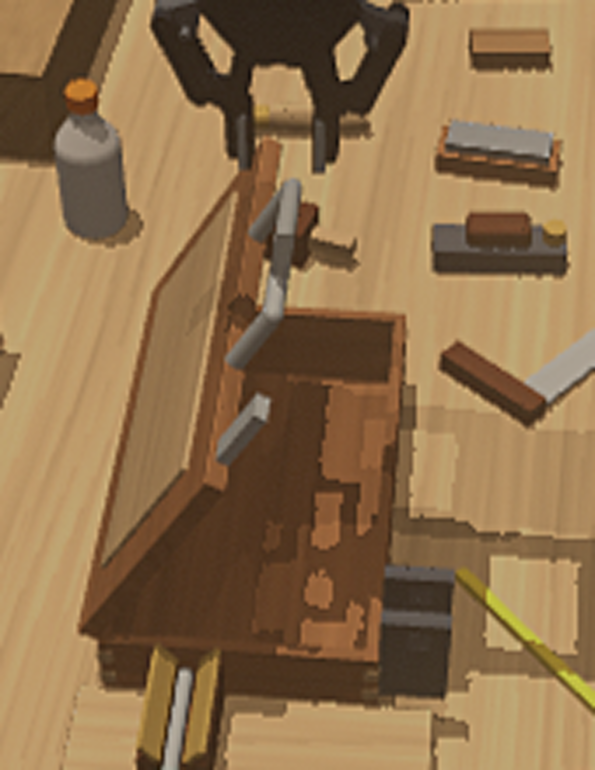

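It held: the bar ends haven't moved from (273,313) and (291,183). I'll take the bar again and swing the lid back.

```bash
python3 -m creep '[[0,0,0,0,0,0.026,0.4],[0,0,0,0,0,0.026,0.4],[0,0,0,0,0,0.025,0.4],[0,0,0,0,0,0,0.4],[0,0,0,0,0,0,0.4],[0,0,0,0,0,0,0.4],[0,0,0,0,0,0,0],[0,0,0,0,0,0,0],[0,0,0,0,0,0,0],[0,0,0,0,0,0,0],[0,0,0,0,0,0,0]]'
python3 -m creep '[[0,0,0,0,0.0097,-0.0045,0],[0,0,0,0,0.0098,-0.0045,0],[0,0,0,0,0.0101,-0.0035,0],[0,0,0,0,0.0102,-0.0035,0],[0,0,0,0,0.0104,-0.0025,0],[0,0,0,0,0.0105,-0.0025,0],[0,0,0,0,0.0106,-0.0015,0],[0,0,0,0,0.0107,-0.0014,0],[0,0,0,0,0.0107,-0.0004,0],[0,0,0,0,0.0108,-0.0003,0],[0,0,0,0,0.0107,0.0004,0],[0,0,0,0,0.0064,0.0005,0],[0,0,0,0,0,0,0],[0,0,0,0,0,0,0],[0,0,0,0,0,0,0]]'
python3 arc.py 1.63 1.65; python3 lidang.py s16 1.58 1.63
```

```text
time: 19.57
tool_pos: [0.5495, 0.0924, 0.2502]
tool_rot: [0.001, 0.686, 0.728, 0.001]
contact_force: [-2.2, -0.6, 7.0]
gripper_width: 0.113
time: 20.82
tool_pos: [0.6708, 0.0995, 0.274]
tool_rot: [0.002, 0.686, 0.728, 0.002]
contact_force: [2.1, 0.4, 6.1]
gripper_width: 0.108
tcp chest [0.1072 0.0005 0.274 ] F [2.07259178 0.42085458 6.05421847] w 0.10798258137020478
offset bar-tcp if at th0 [-0.0015  0.0102]
1.65 ty 0.0043 tz 0.0005
1.58 [[74.0, 270.0], [107.0, 145.0], [34.0, 452.0]]
1.63 [[55.0, 270.0], [89.0, 145.0], [19.0, 452.0]]
```

View pics/s16.png

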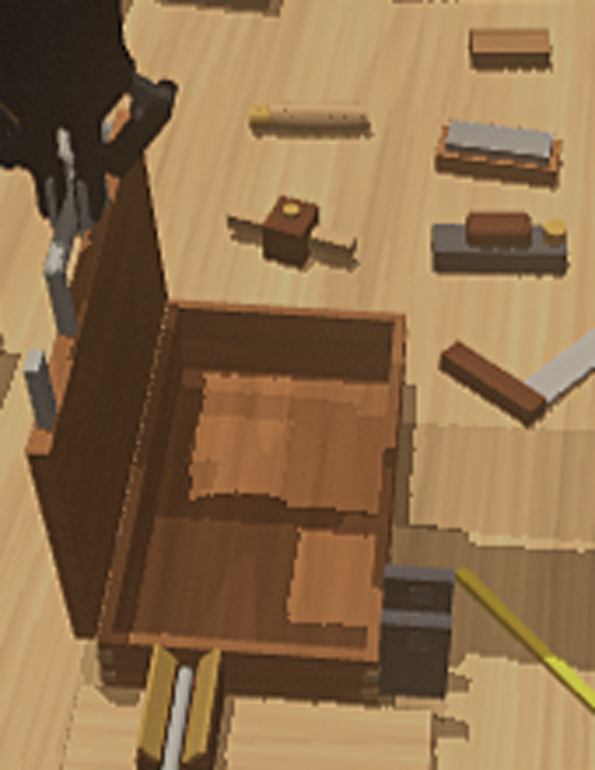

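```bash
python3 -m creep '[[0,0,0,0,0,0,0.15],[0,0,0,0,0,0,0.3],[0,0,0,0,0,0,0.4],[0,0,0,0,0,0,0.4],[0,0,0,0,0,0,0.4],[0,0,0,0,0,-0.03,0.4],[0,0,0,0,0,-0.03,0.4],[0,0,0,0,0,-0.03,0.4],[0,0,0,0,-0.04,0,0.6],[0,0,0,0,-0.04,0,0.8],[0,0,0,0,-0.04,0,0.8],[0,0,0,0,-0.04,0,0.8],[0,0,0,0,0,0,0.8],[0,0,0,0,0,0,0.8],[0,0,0,0,0,0,0.8]]'
python3 - <<'E'
from h import *
p,r=tool(); print(p,w2c(p))
f=manip.grab_frame("side"); cv2.imwrite("pics/s17.png",cv2.resize(f[130:230,270:400],None,fx=6,fy=6,interpolation=cv2.INTER_CUBIC))
f=manip.grab_frame("top"); cv2.imwrite("pics/t17.png",cv2.resize(f[175:325,340:540],None,fx=4,fy=4,interpolation=cv2.INTER_CUBIC))
E
```

```text
time: 22.12
tool_pos: [0.5097, 0.0901, 0.3619]
tool_rot: [0.0, 0.686, 0.728, 0.0]
contact_force: [-0.1, 0.4, 0.2]
gripper_width: 0.801
[0.50966548 0.09010859 0.36189287] [-0.05426582  0.00066229  0.36189287]
```

View pics/s17.png

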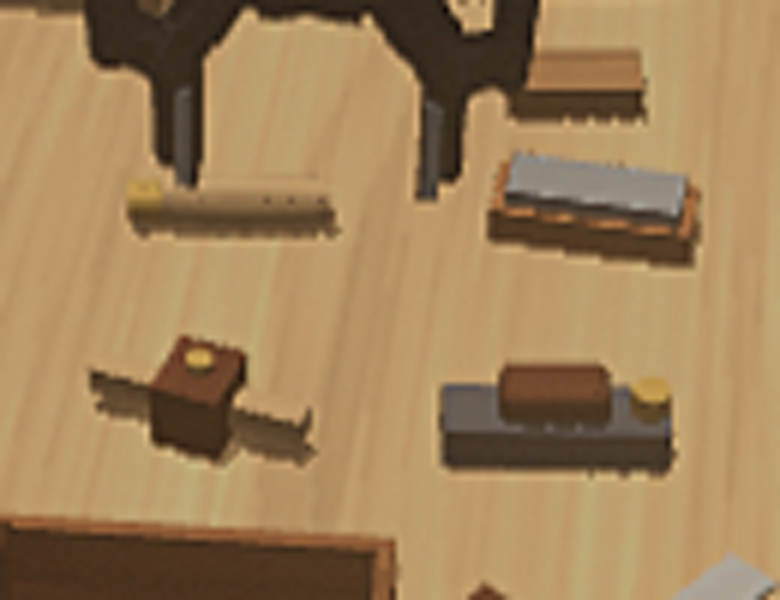

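View pics/t17.png

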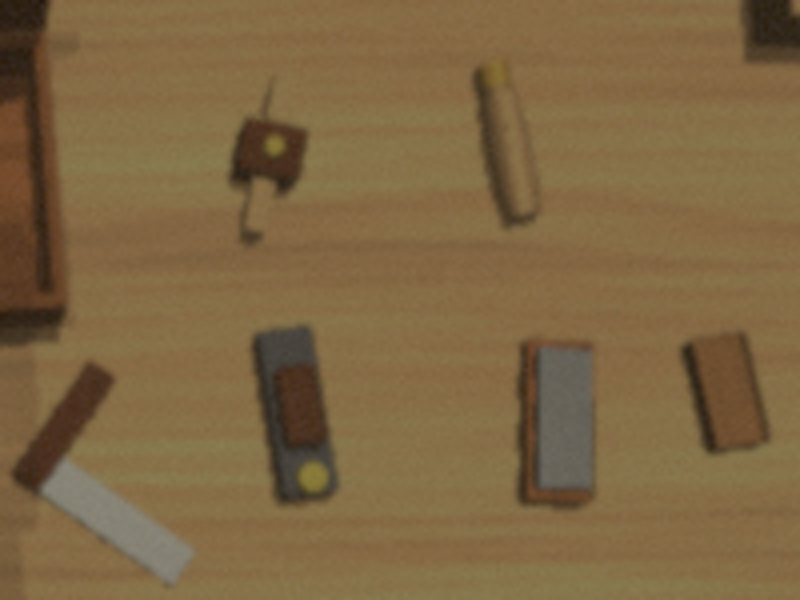

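```bash
cat > m1.py <<'E'
from h import *
T=lambda a:(np.array(a)+.5)/4-.5+[340,175]
S=lambda a:(np.array(a)+.5)/6-.5+[270,130]
def ax(n,f,a,b,z,nm):
    p=back(n,f(a),z)[0];q=back(n,f(b),z)[0];d=p-q
    print(nm,n,"cen",((p+q)/2).round(4),"len",np.linalg.norm(d).round(4),"yaw",(np.degrees(np.arctan2(d[1],d[0]))%180).round(1))
ax("top",T,(284.5,332),(309,495),.024,"plane body")
ax("top",T,(295,366),(307,444),.042,"plane cap")
ax("side",S,(442,410),(670,416),.024,"plane body(front row)")
ax("side",S,(500,390),(608,390),.042,"cap mid")
ax("top",T,(492,62),(523,218),.02,"handle")
ax("side",S,(130,197),(334,214),.02,"handle")
ax("top",T,(284,122),(262,185),.036,"gauge block")
ax("top",T,(270,85),(255,232),.018,"gauge beam")
ax("side",S,(167,370),(230,360),.036,"gauge blk")
ax("top",T,(565,345),(565,490),.03,"stone")
ax("side",S,(506,180),(690,196),.03,"stone")
for nm,uv,z in(("gauge button",(275,145),.037),):print(nm,back("top",T(uv),z)[0].round(4))
print(back("side",S((200,358)),.037)[0].round(4))
E
python3 m1.py
```

```text
plane body top cen [ 0.4291 -0.205   0.024 ] len 0.1012 yaw 6.1
plane cap top cen [ 0.4318 -0.2047  0.042 ] len 0.0479 yaw 6.3
plane body(front row) side cen [ 0.4298 -0.2008  0.024 ] len 0.1036 yaw 6.2
cap mid side cen [ 0.4315 -0.1958  0.042 ] len 0.0486 yaw 8.5
handle top cen [ 0.6014 -0.3453  0.02  ] len 0.1021 yaw 7.6
handle side cen [ 0.5986 -0.3334  0.02  ] len 0.1005 yaw 1.0
gauge block top cen [ 0.59  -0.195  0.036] len 0.0429 yaw 159.2
gauge beam top cen [ 0.5914 -0.1913  0.018 ] len 0.0959 yaw 172.1
gauge blk side cen [ 0.5931 -0.196   0.036 ] len 0.0294 yaw 22.1
stone top cen [ 0.4244 -0.3672  0.03  ] len 0.089 yaw 176.3
stone side cen [ 0.4222 -0.361   0.03  ] len 0.0898 yaw 0.5
gauge button [ 0.5951 -0.1963  0.037 ]
[ 0.593  -0.1997  0.037 ]
```

Run:
```python
from h import *
go((.423,-.364,.15),88)
p,r=tool()
```

```text
tcp [0.5105 0.09   0.3617] jaw y dir 3.4 tilt 0.01
shift tool axes [-0.4481 -0.1142  0.2117]
turn z deg -84.6 shift in turned axes [ 0.0716 -0.4568  0.2117]
q6 -1.6
```

```bash
python3 -m creep '[[0,0,-7.05,0,0,0,0.8],[0,0,-7.05,0,0,0,0.8],[0,0,-7.05,0,0,0,0.8],[0,0,-7.05,0,0,0,0.8],[0,0,-7.05,0,0,0,0.8],[0,0,-7.05,0,0,0,0.8],[0,0,-7.05,0,0,0,0.8],[0,0,-7.05,0,0,0,0.8],[0,0,-7.05,0,0,0,0.8],[0,0,-7.05,0,0,0,0.8],[0,0,-7.05,0,0,0,0.8],[0,0,-7.05,0,0,0,0.8]]'
python3 -m creep '[[0,0,0,0.0055,-0.0351,0.0163,0.8],[0,0,0,0.0055,-0.0351,0.0163,0.8],[0,0,0,0.0055,-0.0351,0.0163,0.8],[0,0,0,0.0055,-0.0351,0.0163,0.8],[0,0,0,0.0055,-0.0351,0.0163,0.8],[0,0,0,0.0055,-0.0351,0.0163,0.8],[0,0,0,0.0055,-0.0351,0.0163,0.8],[0,0,0,0.0055,-0.0351,0.0163,0.8],[0,0,0,0.0055,-0.0351,0.0163,0.8],[0,0,0,0.0055,-0.0351,0.0163,0.8],[0,0,0,0.0055,-0.0351,0.0163,0.8],[0,0,0,0.0055,-0.0351,0.0163,0.8],[0,0,0,0.0055,-0.0351,0.0163,0.8],[0,0,0,0,0,0,0.8],[0,0,0,0,0,0,0.8],[0,0,0,0,0,0,0.8]]'
python3 - <<'E'
from h import *
go((.423,-.364,.005),88)
grab("side","s18",(270,100,420,220),5)
E
```

```text
time: 23.22
tool_pos: [0.5108, 0.09, 0.3613]
tool_rot: [-0.0, 0.015, 1.0, -0.0]
contact_force: [0.2, -0.1, 0.3]
gripper_width: 0.797
time: 24.55
tool_pos: [0.4226, -0.3639, 0.1494]
tool_rot: [-0.0, 0.018, 1.0, 0.001]
contact_force: [-1.0, -0.3, 0.6]
gripper_width: 0.797
tcp [ 0.4226 -0.3639  0.1494] jaw y dir 88.0 tilt 0.06
shift tool axes [-0.0004 -0.0003  0.1444]
turn z deg -0.0 shift in turned axes [-0.0004 -0.0003  0.1444]
q6 -136.4
```

View pics/s18.png

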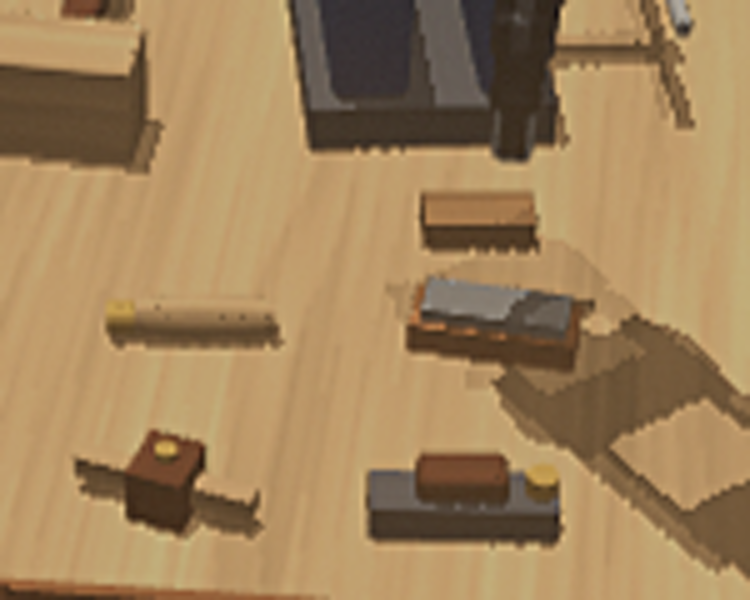

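```bash
python3 -m creep '[[0,0,0,0,0,0.035,0.8],[0,0,0,0,0,0.035,0.8],[0,0,0,0,0,0.03,0.8],[0,0,0,0,0,0.02,0.8],[0,0,0,0,0,0,0.8],[0,0,0,0,0,0,0.8],[0,0,0,0,0,0,0.8]]'
python3 - <<'E'
from h import *
go((.423,-.364,.005),88)
grab("side","s19",(320,130,420,210),7)
E
```

```text
time: 25.18
tool_pos: [0.4237, -0.3641, 0.0321]
tool_rot: [0.001, 0.017, 1.0, -0.001]
contact_force: [0.8, -0.6, 0.8]
gripper_width: 0.804
tcp [ 0.4237 -0.3641  0.0321] jaw y dir 88.1 tilt 0.21
shift tool axes [0.0008 0.0002 0.0271]
turn z deg 0.1 shift in turned axes [0.0008 0.0002 0.0271]
q6 -136.4
```

View pics/s19.png

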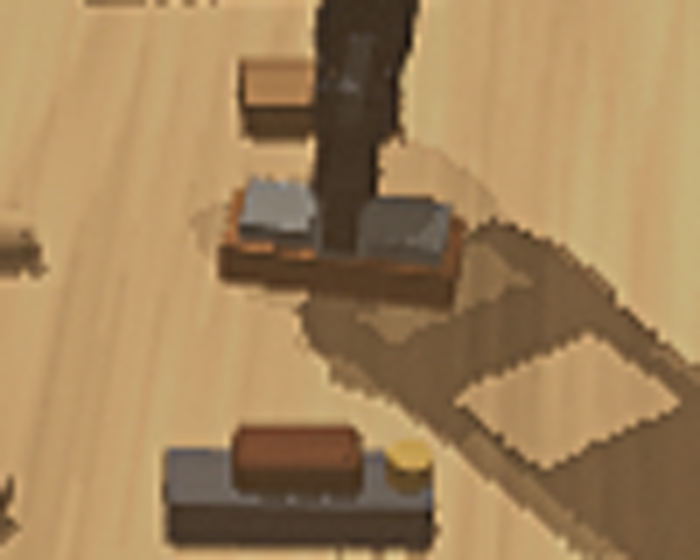

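```bash
python3 -m creep '[[0,0,0,0,0,0.015,0.8],[0,0,0,0,0,0.01,0.8],[0,0,0,0,0,0.005,0.8],[0,0,0,0,0,0,0.8],[0,0,0,0,0,0,0.8],[0,0,0,0,0,0,0.8],[0,0,0,0,0,0,0],[0,0,0,0,0,0,0],[0,0,0,0,0,0,0],[0,0,0,0,0,0,0],[0,0,0,0,0,0,0],[0,0,0,0,0,0,0]]'
python3 -m creep '[[0,0,0,0,0,-0.02,0],[0,0,0,0,0,-0.04,0],[0,0,0,0,0,-0.04,0],[0,0,0,0,0,-0.04,0],[0,0,0,0,0,0,0],[0,0,0,0,0,0,0],[0,0,0,0,0,0,0]]'
python3 - <<'E'
from h import *
go(c2w((0,.018,.16)),CHD+90)
grab("side","s20",(270,80,420,200),5)
E
```

```text
time: 26.23
tool_pos: [0.4228, -0.3645, 0.001]
tool_rot: [0.001, 0.017, 1.0, -0.001]
contact_force: [-0.4, 0.2, 4.8]
gripper_width: 0.454
time: 26.82
tool_pos: [0.4214, -0.3625, 0.1382]
tool_rot: [-0.001, 0.017, 1.0, 0.001]
contact_force: [0.3, -0.7, -2.9]
gripper_width: 0.449
tcp [ 0.4214 -0.3625  0.1382] jaw y dir 88.0 tilt 0.15
shift tool axes [-0.1248  0.4778 -0.0211]
turn z deg -5.4 shift in turned axes [-0.169   0.4641 -0.0211]
q6 -136.4
```

View pics/s20.png

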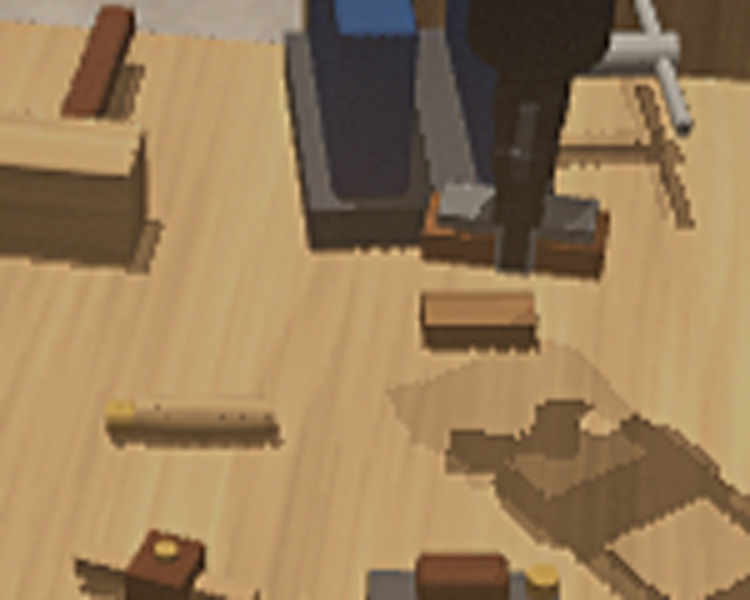

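```bash
python3 -m creep '[[0,0,-5.4,0,0,-0.01,0],[0,0,0,-0.0141,0.0387,0,0],[0,0,0,-0.0141,0.0387,0,0],[0,0,0,-0.0141,0.0387,0,0],[0,0,0,-0.0141,0.0387,0,0],[0,0,0,-0.0141,0.0387,0,0],[0,0,0,-0.0141,0.0387,0,0],[0,0,0,-0.0141,0.0387,0,0],[0,0,0,-0.0141,0.0387,0,0],[0,0,0,-0.0141,0.0387,0,0],[0,0,0,-0.0141,0.0387,0,0],[0,0,0,-0.0141,0.0387,0,0],[0,0,0,-0.0141,0.0387,0,0],[0,0,0,0,0,0,0],[0,0,0,0,0,0,0],[0,0,0,0,0,0,0]]'
python3 - <<'E'
from h import *
go(c2w((0,.018,.012)),CHD+90)
grab("side","s21",(220,130,390,330),4)
E
```

```text
time: 28.2
tool_pos: [0.5619, 0.1102, 0.1468]
tool_rot: [-0.003, -0.03, 1.0, -0.0]
contact_force: [-1.0, -0.7, -2.7]
gripper_width: 0.45
tcp [0.5619 0.1102 0.1468] jaw y dir 93.4 tilt 0.29
shift tool axes [-0.0017  0.0004  0.1348]
turn z deg 0.1 shift in turned axes [-0.0017  0.0004  0.1348]
q6 -89.8
```

View pics/s21.png

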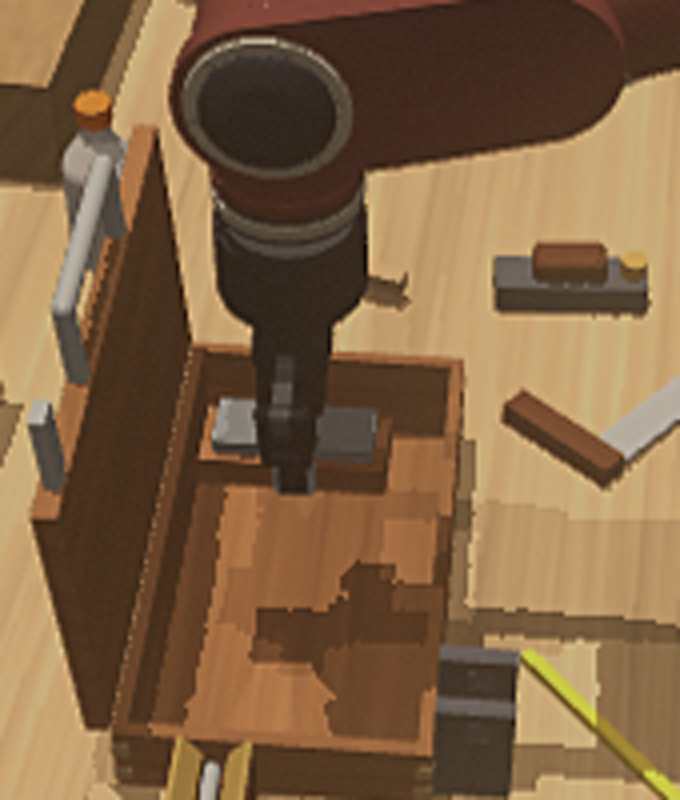

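```bash
python3 -m creep '[[0,0,0,-0.001,0,0.035,0],[0,0,0,0,0,0.035,0],[0,0,0,0,0,0.03,0],[0,0,0,0,0,0.015,0],[0,0,0,0,0,0.012,0],[0,0,0,0,0,0.006,0],[0,0,0,0,0,0,0],[0,0,0,0,0,0,0],[0,0,0,0,0,0,0],[0,0,0,0,0,0,0]]'
python3 - <<'E'
from h import *
go(c2w((0,.018,.010)),CHD+90)
E
```

```text
time: 29.08
tool_pos: [0.5659, 0.1102, 0.0185]
tool_rot: [0.002, -0.03, 1.0, 0.0]
contact_force: [0.4, -0.3, -2.7]
gripper_width: 0.452
tcp [0.5659 0.1102 0.0185] jaw y dir 93.4 tilt 0.18
shift tool axes [0.0031 0.0006 0.0085]
turn z deg 0.0 shift in turned axes [0.0031 0.0006 0.0085]
q6 -89.8
```

```bash
python3 -m creep '[[0,0,0,0,0,0.004,0],[0,0,0,0,0,0.003,0],[0,0,0,0,0,0,0],[0,0,0,0,0,0,0],[0,0,0,0,0,0,0.55],[0,0,0,0,0,0,0.62],[0,0,0,0,0,0,0.62],[0,0,0,0,0,0,0.62],[0,0,0,0,0,0,0.62]]'
python3 -m creep '[[0,0,0,0,0,-0.02,0.62],[0,0,0,0,0,-0.04,0.62],[0,0,0,0,0,-0.04,0.62],[0,0,0,0,0,-0.04,0.62],[0,0,0,0,-0.04,-0.02,0.8],[0,0,0,0,-0.04,0,0.8],[0,0,0,0,-0.04,0,0.8],[0,0,0,0,-0.04,0,0.8],[0,0,0,0,0,0,0.8],[0,0,0,0,0,0,0.8]]'
python3 - <<'E'
from h import *
p,r=tool();print(p.round(3))
f=manip.grab_frame("side"); cv2.imwrite("pics/s22.png",cv2.resize(f[130:350,220:400],None,fx=3.5,fy=3.5,interpolation=cv2.INTER_CUBIC))
f=manip.grab_frame("top"); cv2.imwrite("pics/t22.png",cv2.resize(f[175:325,340:540],None,fx=4,fy=4,interpolation=cv2.INTER_CUBIC))
E
```

```text
time: 29.83
tool_pos: [0.5649, 0.1103, 0.0101]
tool_rot: [0.0, -0.03, 1.0, 0.0]
contact_force: [-0.1, 1.0, 0.8]
gripper_width: 0.623
time: 30.67
tool_pos: [0.5739, -0.0486, 0.1685]
tool_rot: [0.0, -0.028, 1.0, 0.0]
contact_force: [-0.3, -0.0, 0.6]
gripper_width: 0.798
[ 0.574 -0.049  0.169]
```

View pics/s22.png

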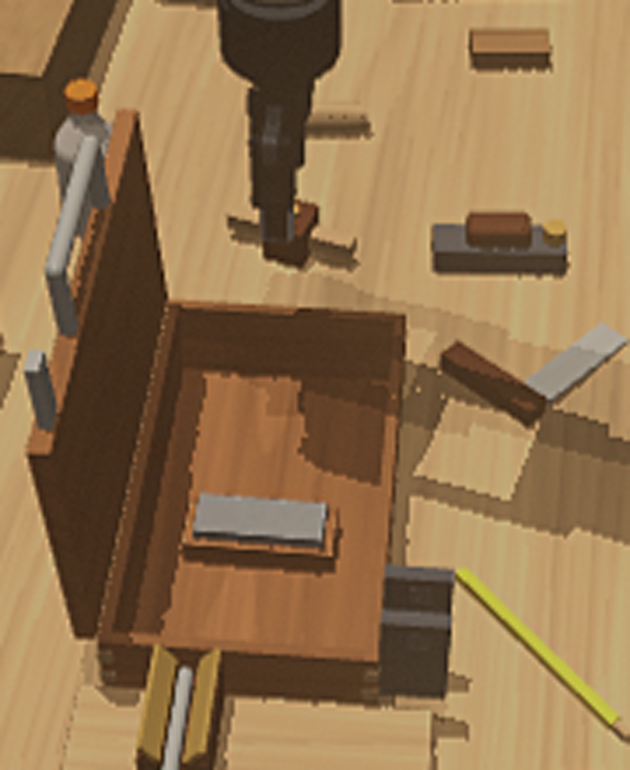

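View pics/t22.png

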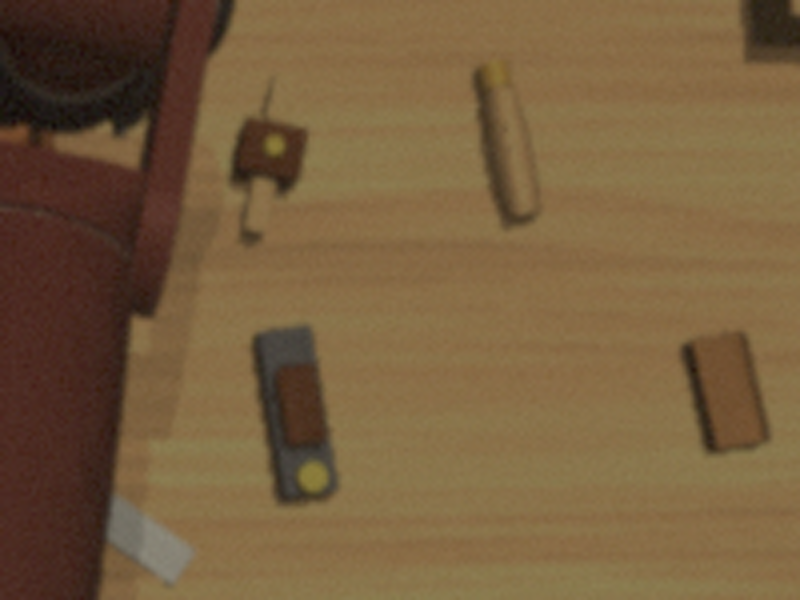

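```bash
cat > m2.py <<'E'
from h import *
T=lambda a:(np.array(a)+.5)/4-.5+[340,175]
S=lambda a:(np.array(a)+.5)/3.5-.5+[220,130]
def ax(n,f,a,b,z,nm):
    p=back(n,f(a),z)[0];q=back(n,f(b),z)[0];d=p-q
    print(nm,n,"cen",((p+q)/2).round(4),"len",np.linalg.norm(d).round(4),"yaw",(np.degrees(np.arctan2(d[1],d[0]))%180).round(1))
ax("top",T,(247,118),(307,128),.036,"blk trans")
ax("top",T,(268,80),(256,232),.02,"beam")
ax("side",S,(230,220),(353,246),.02,"beam")
print(w2c(back("side",S((262,517)),.038)[0]).round(4))
E
python3 m2.py
python3 - <<'E'
from h import *
f=manip.grab_frame("top"); cv2.imwrite("pics/t23.png",cv2.resize(f[190:240,385:480],None,fx=8,fy=8,interpolation=cv2.INTER_CUBIC))
E
```

```text
blk trans top cen [ 0.6094 -0.1983  0.036 ] len 0.0377 yaw 79.6
beam top cen [ 0.5926 -0.1907  0.02  ] len 0.0989 yaw 173.4
beam side cen [ 0.592  -0.1905  0.02  ] len 0.1013 yaw 170.9
[0.0009 0.0185 0.038 ]
```

View pics/t23.png

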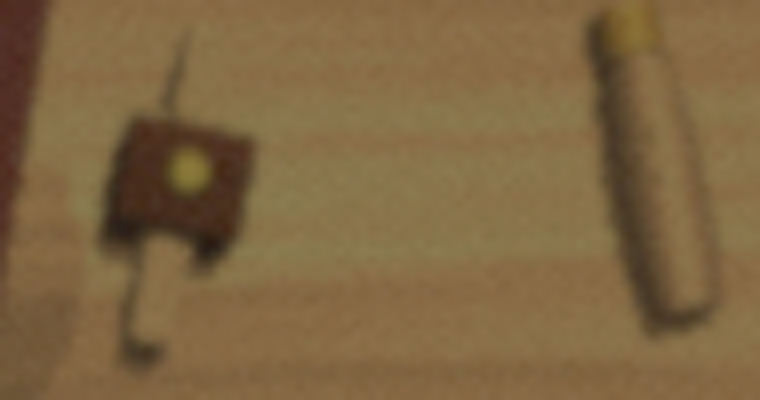

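Run:
```python
from h import *
go((.594,-.197,.1),80.5)
```

```text
tcp [ 0.5737 -0.0458  0.1682] jaw y dir 93.5 tilt 0.03
shift tool axes [-0.0112 -0.1522  0.0681]
turn z deg 13.0 shift in turned axes [-0.045  -0.1458  0.0681]
q6 -105.4
```

```bash
python3 -m creep '[[0,0,6.5,0,0,0,0.8],[0,0,6.5,0,0,0,0.8],[0,0,0,-0.009,-0.0292,0.0136,0.8],[0,0,0,-0.009,-0.0292,0.0136,0.8],[0,0,0,-0.009,-0.0292,0.0136,0.8],[0,0,0,-0.009,-0.0292,0.0136,0.8],[0,0,0,-0.009,-0.0292,0.0136,0.8],[0,0,0,0,0,0.03,0.8],[0,0,0,0,0,0,0.8],[0,0,0,0,0,0,0.8],[0,0,0,0,0,0,0.8]]'
python3 - <<'E'
from h import *
go((.594,-.197,.012),80.5)
grab("side","s23",(270,130,390,230),6)
E
```

```text
time: 31.73
tool_pos: [0.5945, -0.1968, 0.071]
tool_rot: [0.0, 0.083, 0.997, 0.0]
contact_force: [-0.2, -0.4, 0.5]
gripper_width: 0.802
tcp [ 0.5945 -0.1968  0.071 ] jaw y dir 80.5 tilt 0.03
shift tool axes [ 0.0005 -0.0002  0.059 ]
turn z deg 0.0 shift in turned axes [ 0.0005 -0.0002  0.059 ]
q6 -105.7
```

View pics/s23.png

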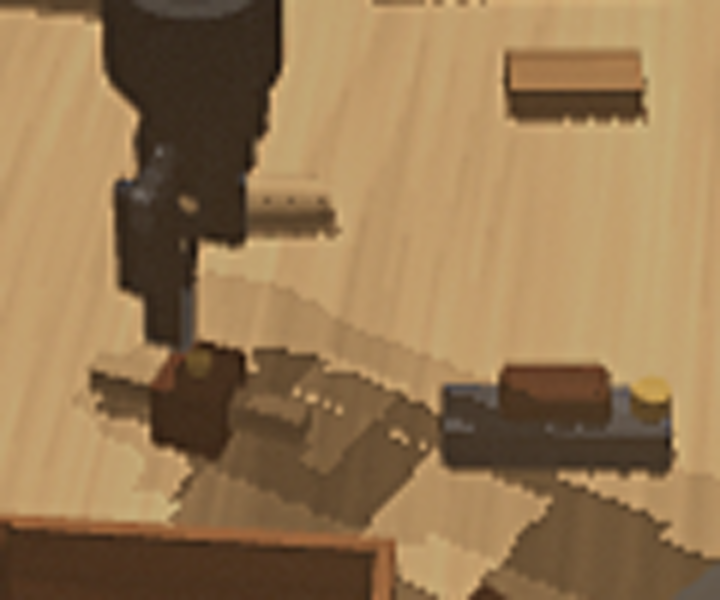

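Run:
```python
from h import *
p,r=tool(); y=r.apply([0,1,0])
for z in(.08,.036,.022,0):
    q=p+y*.034*np.sign(y[1]); q[2]=z
    print(z,((proj("side",q)[0]-[270,130])*6).round(0))
q=np.array([.594,-.197,.036]); print(((proj("side",q)[0]-[270,130])*6).round(0))
```

```text
0.08 [166. 333.]
0.036 [168. 408.]
0.022 [169. 431.]
0 [170. 467.]
[194. 361.]
```

Run:
```python
from h import *
S=lambda a:(np.array(a)+.5)/6-.5+[270,130]
for nm,a in dict(backl=(187,342),right=(245,353),front=(222,405),left=(152,388)).items(): print(nm,back("side",S(a),.036)[0].round(4))
T=lambda a:(np.array(a)+.5)/8-.5+[385,190]
for a in[(132,118),(256,138),(238,235),(108,215)]: print("top",back("top",T(a),.036)[0].round(4))
```

```text
backl [ 0.6008 -0.211   0.036 ]
right [ 0.5734 -0.2073  0.036 ]
front [ 0.5785 -0.1706  0.036 ]
left [ 0.6114 -0.1773  0.036 ]
top [ 0.6124 -0.1789  0.036 ]
top [ 0.6055 -0.2173  0.036 ]
top [ 0.5746 -0.2104  0.036 ]
top [ 0.5814 -0.1703  0.036 ]
```

Run:
```python
from h import *
f=cv2.imread("pics/s17.png"); 
cv2.imwrite("pics/s17z.png",cv2.resize(f[310:490,60:340],None,fx=2.8,fy=2.8))
```

```text
(no output)
```

View pics/s17z.png

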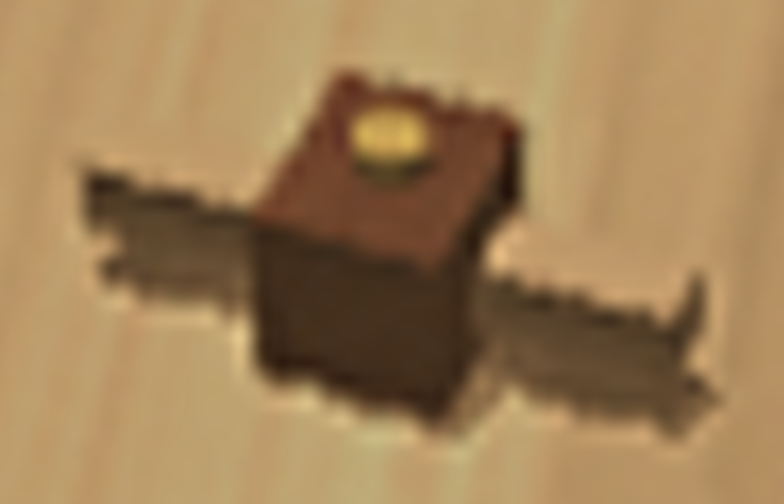

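```bash
python3 -m creep '[[0,0,2,0.003,0.004,0,0.8],[0,0,0,0,0,0.02,0.8],[0,0,0,0,0,0.02,0.8],[0,0,0,0,0,0.017,0.8],[0,0,0,0,0,0,0.8],[0,0,0,0,0,0,0.8],[0,0,0,0,0,0,0.8]]'
python3 - <<'E'
from h import *
go((.592,-.193,.012),78.5)
grab("side","s24",(270,130,390,230),6)
E
```

```text
time: 32.37
tool_pos: [0.5931, -0.1938, 0.0156]
tool_rot: [0.002, 0.101, 0.995, -0.001]
contact_force: [0.6, -0.5, 0.8]
gripper_width: 0.796
tcp [ 0.5931 -0.1938  0.0156] jaw y dir 78.5 tilt 0.19
shift tool axes [0.0012 0.0006 0.0036]
turn z deg -0.0 shift in turned axes [0.0012 0.0006 0.0036]
q6 -103.4
```

View pics/s24.png

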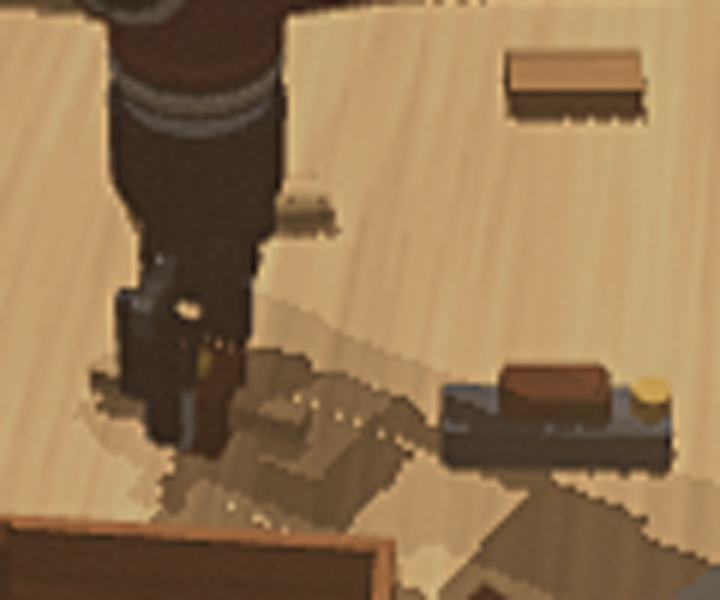

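```bash
python3 -m creep '[[0,0,0,0.004,0,0.003,0.8],[0,0,0,0,0,0,0.8],[0,0,0,0,0,0,0.8],[0,0,0,0,0,0,0],[0,0,0,0,0,0,0],[0,0,0,0,0,0,0],[0,0,0,0,0,0,0],[0,0,0,0,0,0,0],[0,0,0,0,0,0,0]]'
python3 -m creep '[[0,0,0,0,0,-0.02,0],[0,0,0,0,0,-0.04,0],[0,0,0,0,0,-0.04,0],[0,0,0,0,0,-0.04,0],[0,0,0,0,0,0,0],[0,0,0,0,0,0,0],[0,0,0,0,0,0,0]]'
python3 - <<'E'
from h import *
go(c2w((0,.083,.16)),CHD+90)
grab("side","s25",(270,80,390,200),6)
E
```

```text
time: 33.17
tool_pos: [0.5881, -0.1933, 0.0109]
tool_rot: [0.0, 0.101, 0.995, -0.0]
contact_force: [-0.0, -0.1, 3.7]
gripper_width: 0.454
time: 33.75
tool_pos: [0.5869, -0.1926, 0.1491]
tool_rot: [-0.001, 0.101, 0.995, 0.0]
contact_force: [-0.3, 0.2, -2.3]
gripper_width: 0.456
tcp [ 0.5869 -0.1926  0.1491] jaw y dir 78.4 tilt 0.11
shift tool axes [ 0.1014  0.355  -0.0105]
turn z deg -15.0 shift in turned axes [ 0.0062  0.3691 -0.0105]
q6 -103.5
```

View pics/s25.png

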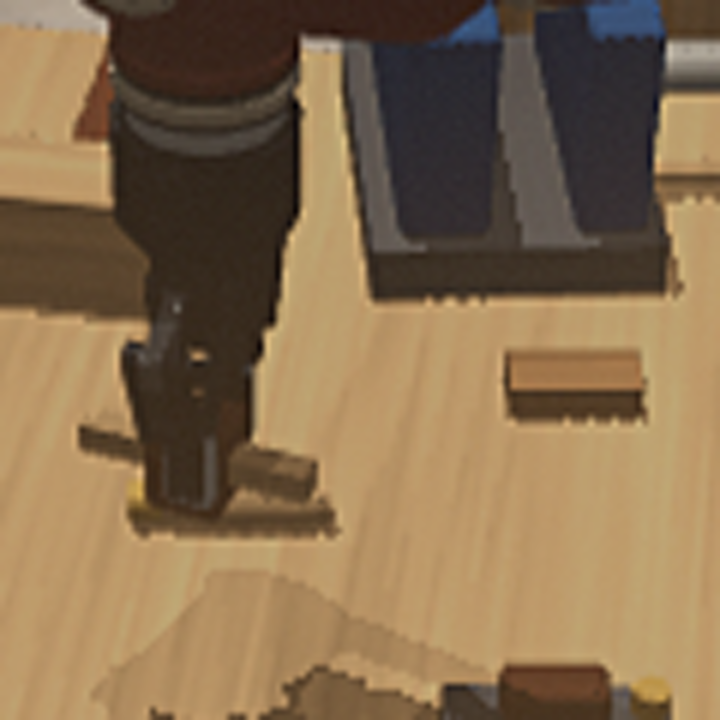

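```bash
python3 -m creep '[[0,0,-5,0,0,0,0],[0,0,-5,0,0,0,0],[0,0,-5,0,0,0,0],[0,0,0,0.0009,0.0369,-0.001,0],[0,0,0,0.0009,0.0369,-0.001,0],[0,0,0,0.0009,0.0369,-0.001,0],[0,0,0,0.0009,0.0369,-0.001,0],[0,0,0,0.0009,0.0369,-0.001,0],[0,0,0,0.0009,0.0369,-0.001,0],[0,0,0,0.0009,0.0369,-0.001,0],[0,0,0,0.0009,0.0369,-0.001,0],[0,0,0,0.0009,0.0369,-0.001,0],[0,0,0,0.0009,0.0369,-0.001,0],[0,0,0,0,0,0,0],[0,0,0,0,0,0,0],[0,0,0,0,0,0,0]]'
python3 - <<'E'
from h import *
go(c2w((-.003,.083,.021)),CHD+90)
grab("side","s26",(220,180,390,330),4)
E
```

```text
time: 35.13
tool_pos: [0.5555, 0.1744, 0.1579]
tool_rot: [-0.002, -0.03, 1.0, -0.001]
contact_force: [-0.6, -0.6, -1.0]
gripper_width: 0.454
tcp [0.5555 0.1744 0.1579] jaw y dir 93.4 tilt 0.24
shift tool axes [-0.0011  0.001   0.1369]
turn z deg 0.1 shift in turned axes [-0.0011  0.001   0.1369]
q6 -83.3
```

View pics/s26.png

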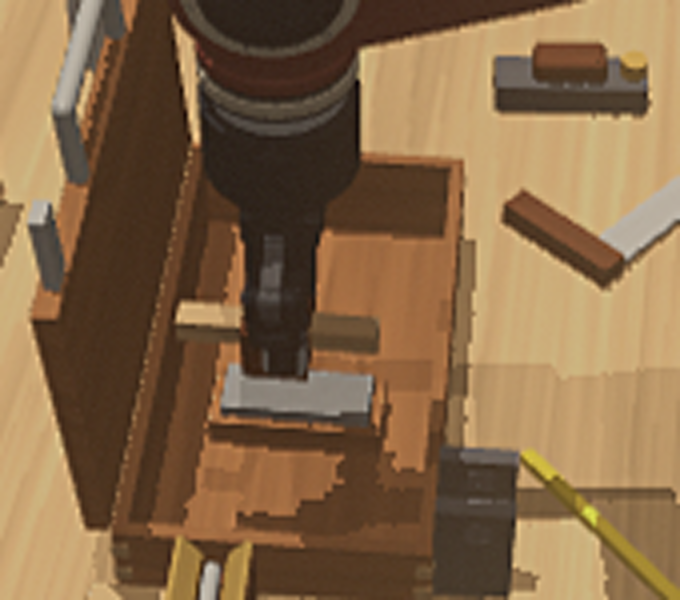

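```bash
python3 -m creep '[[0,0,0,-0.001,0,0.035,0],[0,0,0,0,0,0.035,0],[0,0,0,0,0,0.03,0],[0,0,0,0,0,0.015,0],[0,0,0,0,0,0.012,0],[0,0,0,0,0,0.006,0],[0,0,0,0,0,0.003,0],[0,0,0,0,0,0,0],[0,0,0,0,0,0,0],[0,0,0,0,0,0,0],[0,0,0,0,0,0,0],[0,0,0,0,0,0,0]]'
python3 - <<'E'
from h import *
go(c2w((-.003,.083,.021)),CHD+90)
E
```

```text
time: 36.18
tool_pos: [0.5585, 0.1751, 0.0254]
tool_rot: [0.001, -0.03, 1.0, 0.0]
contact_force: [-0.3, 1.0, -2.0]
gripper_width: 0.456
tcp [0.5585 0.1751 0.0254] jaw y dir 93.4 tilt 0.1
shift tool axes [0.0025 0.0004 0.0043]
turn z deg 0.0 shift in turned axes [0.0025 0.0004 0.0043]
q6 -83.3
```

```bash
python3 -m creep '[[0,0,0,0,0,0.004,0],[0,0,0,0,0,0,0],[0,0,0,0,0,0,0],[0,0,0,0,0,0,0.55],[0,0,0,0,0,0,0.6],[0,0,0,0,0,0,0.6],[0,0,0,0,0,0,0.6],[0,0,0,0,0,0,0.6]]'
python3 -m creep '[[0,0,0,0,0,-0.02,0.6],[0,0,0,0,0,-0.04,0.6],[0,0,0,0,0,-0.04,0.6],[0,0,0,0,0,-0.04,0.6],[0,0,0,0,-0.04,-0.01,0.8],[0,0,0,0,-0.04,0,0.8],[0,0,0,0,-0.04,0,0.8],[0,0,0,0,-0.04,0,0.8],[0,0,0,0,-0.04,0,0.8],[0,0,0,0,-0.04,0,0.8],[0,0,0,0,0,0,0.8],[0,0,0,0,0,0,0.8]]'
python3 - <<'E'
from h import *
p,r=tool();print(p.round(3))
f=manip.grab_frame("side"); cv2.imwrite("pics/s27.png",cv2.resize(f[130:350,220:400],None,fx=3.5,fy=3.5,interpolation=cv2.INTER_CUBIC))
f=manip.grab_frame("top"); cv2.imwrite("pics/t27.png",cv2.resize(f[175:325,340:540],None,fx=4,fy=4,interpolation=cv2.INTER_CUBIC))
E
```

```text
time: 36.85
tool_pos: [0.558, 0.1749, 0.0205]
tool_rot: [0.0, -0.03, 1.0, 0.0]
contact_force: [-0.2, 0.2, -0.3]
gripper_width: 0.603
time: 37.85
tool_pos: [0.572, -0.0666, 0.1704]
tool_rot: [0.0, -0.028, 1.0, 0.0]
contact_force: [1.3, -0.0, -0.5]
gripper_width: 0.801
[ 0.572 -0.067  0.17 ]
```

View pics/s27.png

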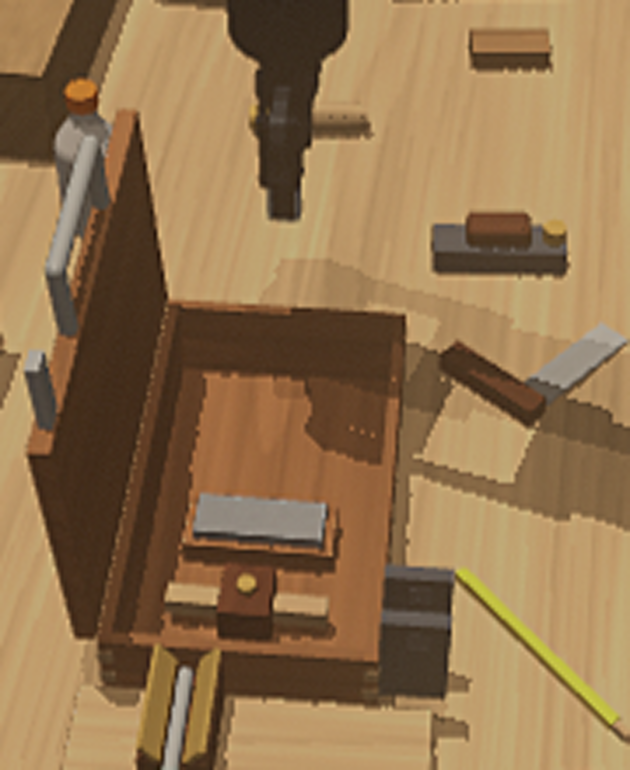

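View pics/t27.png

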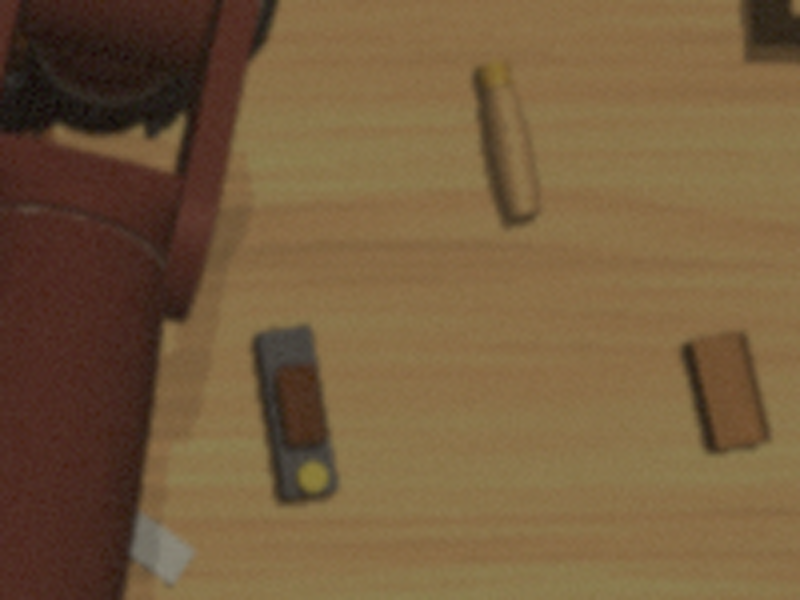

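Run:
```python
from h import *
S=lambda a:(np.array(a)+.5)/6-.5+[270,130]
T=lambda a:(np.array(a)+.5)/4-.5+[340,175]
for n,a,b in(("side",S((130,204)),S((334,216))),("top",T((492,62)),T((523,219)))):
    p,q=back(n,a,.013)[0],back(n,b,.013)[0]; d=p-q; print(n,(p+q)/2,np.linalg.norm(d),np.degrees(np.arctan2(d[1],d[0])))
go((.600,-.343,.09),96)
```

```text
side [ 0.59937704 -0.33876045  0.013     ] 0.1006153818920807 3.192996952331418
top [ 0.6028452  -0.34724269  0.013     ] 0.10327163956854009 7.486878199245218
tcp [ 0.5719 -0.0642  0.1702] jaw y dir 93.4 tilt 0.03
shift tool axes [-0.0116 -0.28    0.0801]
turn z deg -2.6 shift in turned axes [ 0.0012 -0.2802  0.0801]
q6 -107.2
```

```bash
python3 -m creep '[[0,0,-2.6,0,0,0,0.8],[0,0,0,0,-0.035,0.01,0.8],[0,0,0,0,-0.035,0.01,0.8],[0,0,0,0,-0.035,0.01,0.8],[0,0,0,0,-0.035,0.01,0.8],[0,0,0,0,-0.035,0.01,0.8],[0,0,0,0,-0.035,0.01,0.8],[0,0,0,0,-0.035,0.01,0.8],[0,0,0,0.0012,-0.035,0.01,0.8],[0,0,0,0,0,0.03,0.8],[0,0,0,0,0,0,0.8],[0,0,0,0,0,0,0.8],[0,0,0,0,0,0,0.8]]'
python3 - <<'E'
from h import *
go((.600,-.343,.003),96)
grab("side","s28",(270,100,370,190),7)
E
```

```text
time: 39.03
tool_pos: [0.6008, -0.3415, 0.0608]
tool_rot: [0.0, -0.053, 0.999, 0.0]
contact_force: [0.3, -1.4, 1.0]
gripper_width: 0.802
tcp [ 0.6008 -0.3415  0.0608] jaw y dir 96.1 tilt 0.02
shift tool axes [ 0.001  -0.0014  0.0578]
turn z deg 0.1 shift in turned axes [ 0.001  -0.0014  0.0578]
q6 -131.9
```

View pics/s28.png

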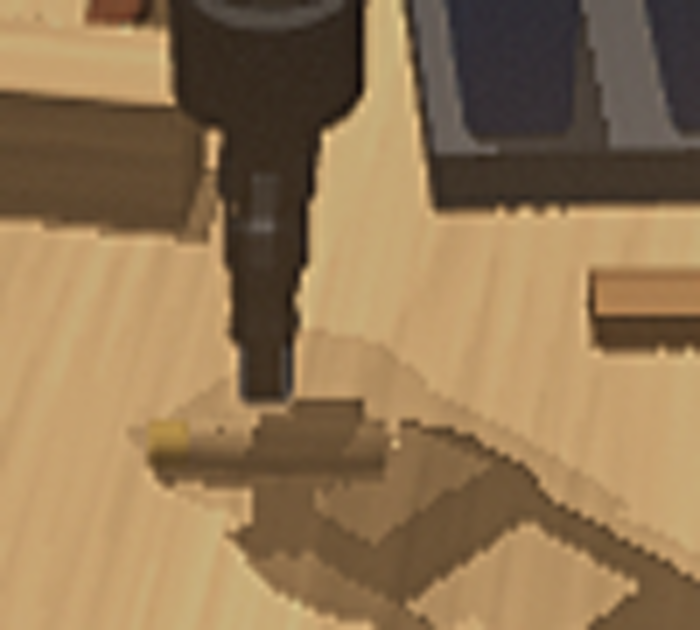

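```bash
python3 -m creep '[[0,0,0,0,-0.001,0.025,0.8],[0,0,0,0,0,0.02,0.8],[0,0,0,0,0,0.013,0.8],[0,0,0,0,0,0,0.8],[0,0,0,0,0,0,0.8],[0,0,0,0,0,0,0.8],[0,0,0,0,0,0,0],[0,0,0,0,0,0,0],[0,0,0,0,0,0,0],[0,0,0,0,0,0,0],[0,0,0,0,0,0,0],[0,0,0,0,0,0,0]]'
python3 -m creep '[[0,0,0,0,0,-0.02,0],[0,0,0,0,0,-0.04,0],[0,0,0,0,0,-0.04,0],[0,0,0,0,0,-0.04,0],[0,0,0,0,0,0,0],[0,0,0,0,0,0,0],[0,0,0,0,0,0,0]]'
python3 - <<'E'
from h import *
go(c2w((0,-.088,.15)),CHD+90)
grab("side","s29",(270,70,390,190),6)
E
```

```text
time: 40.08
tool_pos: [0.601, -0.345, 0.0037]
tool_rot: [0.001, -0.052, 0.999, -0.001]
contact_force: [-0.9, 0.6, 5.4]
gripper_width: 0.291
time: 40.67
tool_pos: [0.5996, -0.3439, 0.1414]
tool_rot: [-0.001, -0.052, 0.999, 0.0]
contact_force: [0.4, 0.5, -1.3]
gripper_width: 0.295
tcp [ 0.5996 -0.3439  0.1414] jaw y dir 96.0 tilt 0.08
shift tool axes [-0.006   0.35   -0.0083]
turn z deg 2.6 shift in turned axes [ 0.01    0.3499 -0.0083]
q6 -132.0
```

View pics/s29.png

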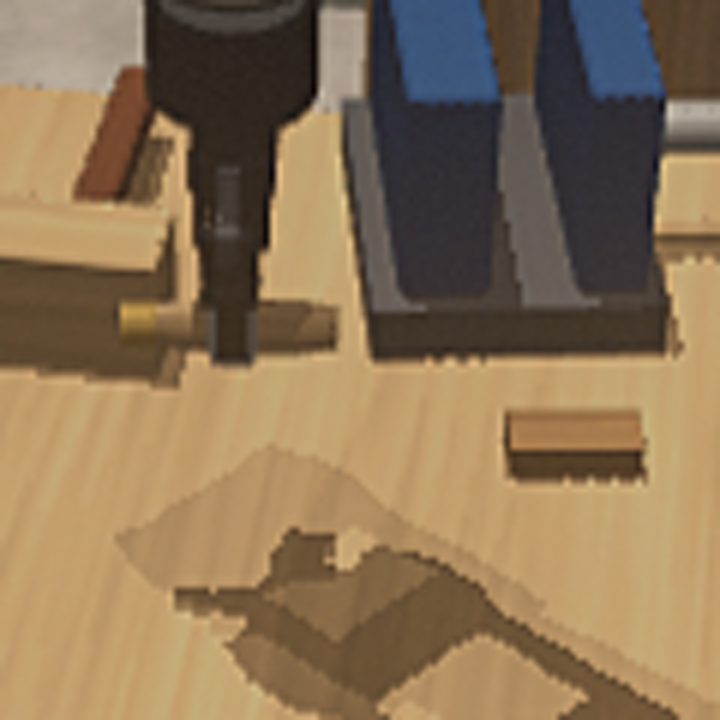

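```bash
python3 -m creep '[[0,0,2.6,0,0,-0.008,0],[0,0,0,0.001,0.035,0,0],[0,0,0,0.001,0.035,0,0],[0,0,0,0.001,0.035,0,0],[0,0,0,0.001,0.035,0,0],[0,0,0,0.001,0.035,0,0],[0,0,0,0.001,0.035,0,0],[0,0,0,0.001,0.035,0,0],[0,0,0,0.001,0.035,0,0],[0,0,0,0.001,0.035,0,0],[0,0,0,0.001,0.035,0,0],[0,0,0,0,0,0,0],[0,0,0,0,0,0,0],[0,0,0,0,0,0,0],[0,0,0,0,0,0,0]]'
python3 - <<'E'
from h import *
go(c2w((0,-.088,.012)),CHD+90)
grab("side","s30",(220,130,390,300),4)
E
```

```text
time: 41.97
tool_pos: [0.5689, 0.0036, 0.149]
tool_rot: [-0.001, -0.029, 1.0, 0.0]
contact_force: [0.8, -1.0, -1.5]
gripper_width: 0.293
tcp [0.5689 0.0036 0.149 ] jaw y dir 93.3 tilt 0.13
shift tool axes [-0.0006  0.0011  0.137 ]
turn z deg -0.0 shift in turned axes [-0.0006  0.0011  0.137 ]
q6 -100.4
```

View pics/s30.png

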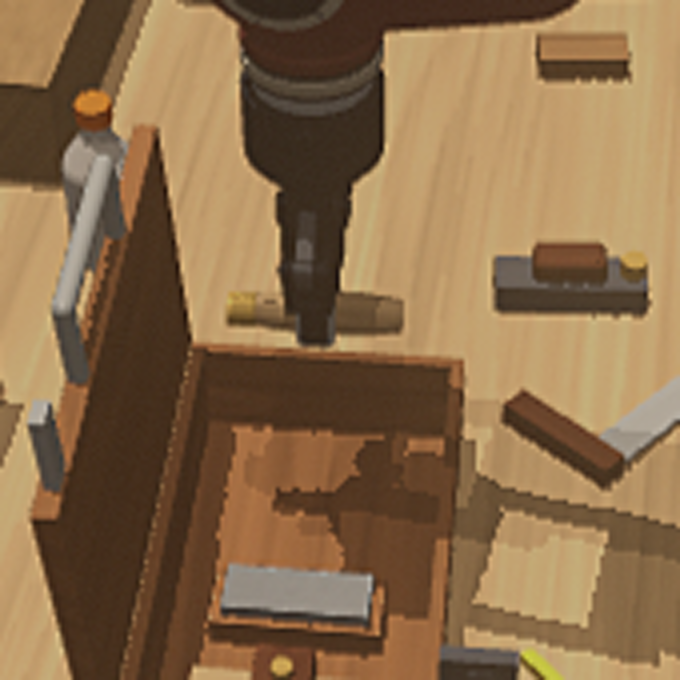

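```bash
python3 -m creep '[[0,0,0,0,0.001,0.035,0],[0,0,0,0,0,0.03,0],[0,0,0,0,0,0.025,0],[0,0,0,0,0,0.015,0],[0,0,0,0,0,0.012,0],[0,0,0,0,0,0.008,0],[0,0,0,0,0,0.004,0],[0,0,0,0,0,0,0],[0,0,0,0,0,0,0],[0,0,0,0,0,0,0],[0,0,0,0,0,0,0]]'
python3 - <<'E'
from h import *
go(c2w((0,-.088,.0125)),CHD+90)
E
```

```text
time: 42.93
tool_pos: [0.5704, 0.0055, 0.0227]
tool_rot: [0.001, -0.03, 1.0, -0.0]
contact_force: [1.2, 0.6, -1.3]
gripper_width: 0.294
tcp [0.5704 0.0055 0.0227] jaw y dir 93.4 tilt 0.14
shift tool axes [ 0.0014 -0.0006  0.0102]
turn z deg 0.0 shift in turned axes [ 0.0014 -0.0006  0.0102]
q6 -100.3
```

```bash
python3 -m creep '[[0,0,0,0,0,0.005,0],[0,0,0,0,0,0.004,0],[0,0,0,0,0,0,0],[0,0,0,0,0,0,0],[0,0,0,0,0,0,0.38],[0,0,0,0,0,0,0.42],[0,0,0,0,0,0,0.42],[0,0,0,0,0,0,0.42]]'
python3 -m creep '[[0,0,0,0,0,-0.02,0.42],[0,0,0,0,0,-0.04,0.42],[0,0,0,0,0,-0.04,0.42],[0,0,0,0,0,-0.04,0.42],[0,0,0,0.04,0,-0.01,0.6],[0,0,0,0.04,0,0,0.6],[0,0,0,0,0,0,0.6],[0,0,0,0,0,0,0.6]]'
python3 - <<'E'
from h import *
p,r=tool();print(p.round(3)); 
f=manip.grab_frame("side"); cv2.imwrite("pics/s31.png",cv2.resize(f[130:350,220:400],None,fx=3.5,fy=3.5,interpolation=cv2.INTER_CUBIC))
f=manip.grab_frame("top"); cv2.imwrite("pics/t31.png",cv2.resize(f[175:325,340:540],None,fx=4,fy=4,interpolation=cv2.INTER_CUBIC))
E
```

```text
time: 43.6
tool_pos: [0.5695, 0.0055, 0.0125]
tool_rot: [0.0, -0.03, 1.0, -0.0]
contact_force: [-0.1, 0.9, 0.0]
gripper_width: 0.419
time: 44.27
tool_pos: [0.4875, 0.001, 0.1618]
tool_rot: [-0.0, -0.03, 1.0, 0.0]
contact_force: [-0.1, -0.2, 0.6]
gripper_width: 0.598
[0.487 0.001 0.162]
```

View pics/s31.png

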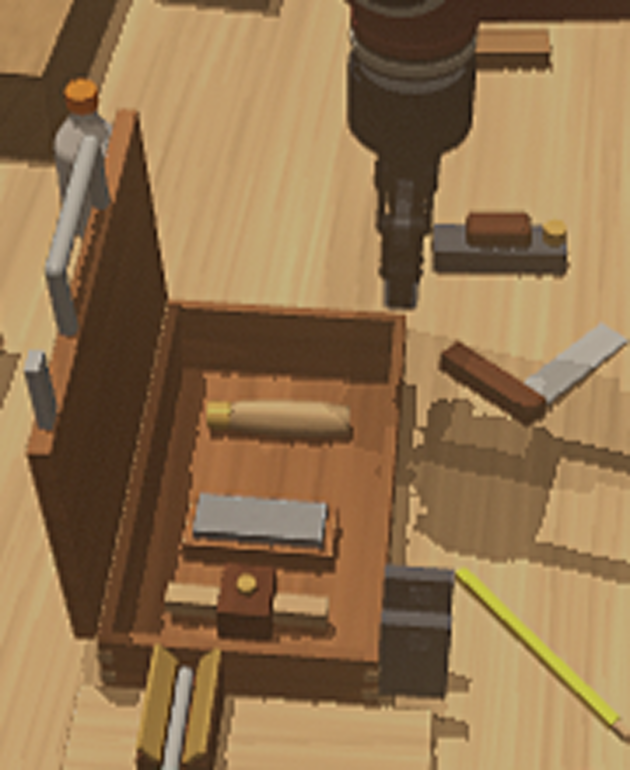

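View pics/t31.png

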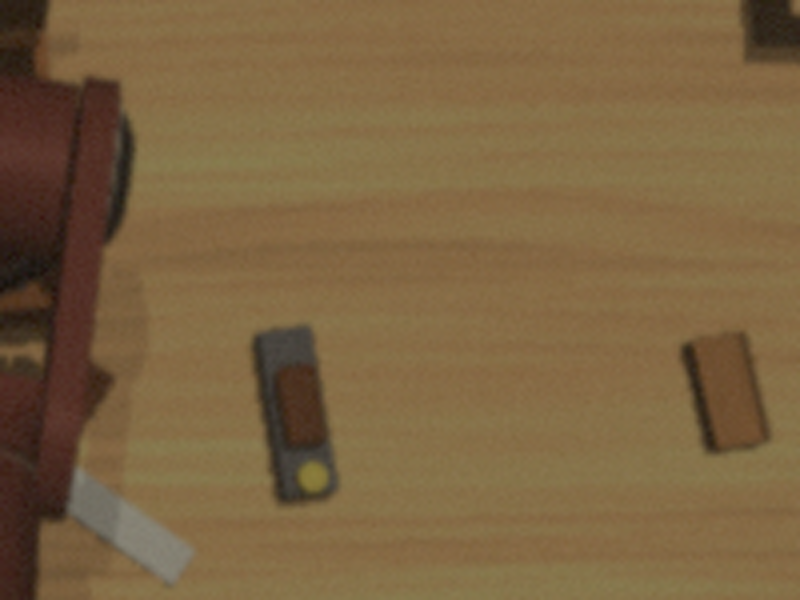

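Run:
```python
from h import *
go((.4317,-.2015,.08),96.2)
```

```text
tcp [0.49   0.0007 0.1628] jaw y dir 93.4 tilt 0.08
shift tool axes [ 0.0703 -0.1984  0.0827]
turn z deg -2.8 shift in turned axes [ 0.0799 -0.1947  0.0827]
q6 -102.0
```

```bash
python3 -m creep '[[0,0,-2.8,0,0,0,0.7],[0,0,0,0.0133,-0.0325,0.008,0.7],[0,0,0,0.0133,-0.0325,0.008,0.7],[0,0,0,0.0133,-0.0325,0.008,0.7],[0,0,0,0.0133,-0.0325,0.008,0.7],[0,0,0,0.0133,-0.0325,0.008,0.7],[0,0,0,0.0133,-0.0325,0.008,0.7],[0,0,0,0,0,0.035,0.7],[0,0,0,0,0,0,0.7],[0,0,0,0,0,0,0.7],[0,0,0,0,0,0,0.7]]'
python3 - <<'E'
from h import *
go((.4317,-.2015,.026),96.2)
grab("side","s32",(310,130,410,230),7)
E
```

```text
time: 45.28
tool_pos: [0.4323, -0.2018, 0.0801]
tool_rot: [0.0, -0.054, 0.999, -0.0]
contact_force: [0.0, 0.3, 0.1]
gripper_width: 0.702
tcp [ 0.4323 -0.2018  0.0801] jaw y dir 96.2 tilt 0.02
shift tool axes [0.0006 0.0004 0.0541]
turn z deg 0.0 shift in turned axes [0.0006 0.0004 0.0541]
q6 -130.2
```

View pics/s32.png

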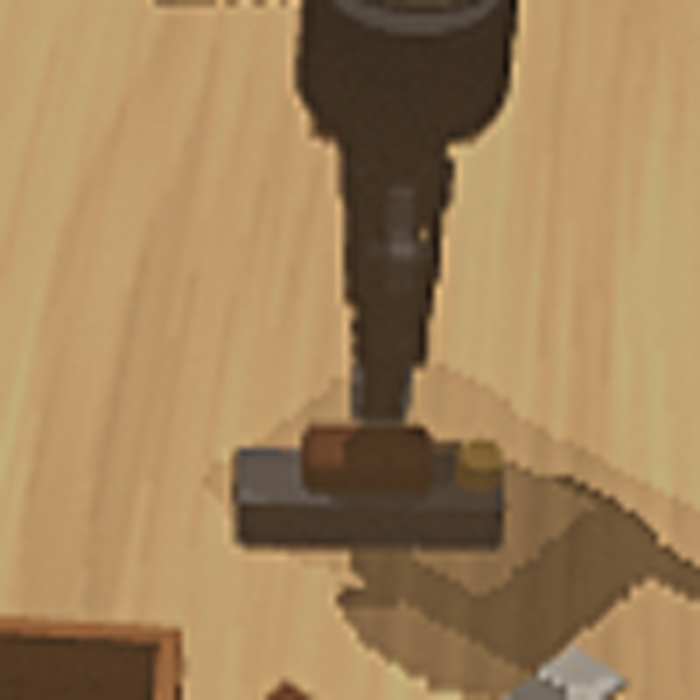

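```bash
python3 -m creep '[[0,0,0,-0.003,0,0.02,0.7],[0,0,0,0,0,0.02,0.7],[0,0,0,0,0,0.014,0.7],[0,0,0,0,0,0,0.7],[0,0,0,0,0,0,0.7],[0,0,0,0,0,0,0.7],[0,0,0,0,0,0,0],[0,0,0,0,0,0,0],[0,0,0,0,0,0,0],[0,0,0,0,0,0,0],[0,0,0,0,0,0,0],[0,0,0,0,0,0,0]]'
python3 -m creep '[[0,0,0,0,0,-0.02,0],[0,0,0,0,0,-0.04,0],[0,0,0,0,0,-0.04,0],[0,0,0,0,0,-0.02,0],[0,0,0,0,0,0,0],[0,0,0,0,0,0,0],[0,0,0,0,0,0,0]]'
python3 - <<'E'
from h import *
go(c2w((0,-.035,.155)),CHD+90)
grab("side","s33",(310,90,410,190),7)
E
```

```text
time: 46.33
tool_pos: [0.4354, -0.2024, 0.0271]
tool_rot: [0.001, -0.054, 0.999, -0.001]
contact_force: [-1.8, -1.0, 5.5]
gripper_width: 0.284
time: 46.92
tool_pos: [0.4329, -0.2004, 0.1428]
tool_rot: [-0.002, -0.054, 0.999, 0.001]
contact_force: [-0.2, -0.6, -3.5]
gripper_width: 0.285
tcp [ 0.4329 -0.2004  0.1428] jaw y dir 96.2 tilt 0.24
shift tool axes [-0.1601  0.2423 -0.012 ]
turn z deg 2.8 shift in turned axes [-0.148   0.2499 -0.012 ]
q6 -130.0
```

View pics/s33.png

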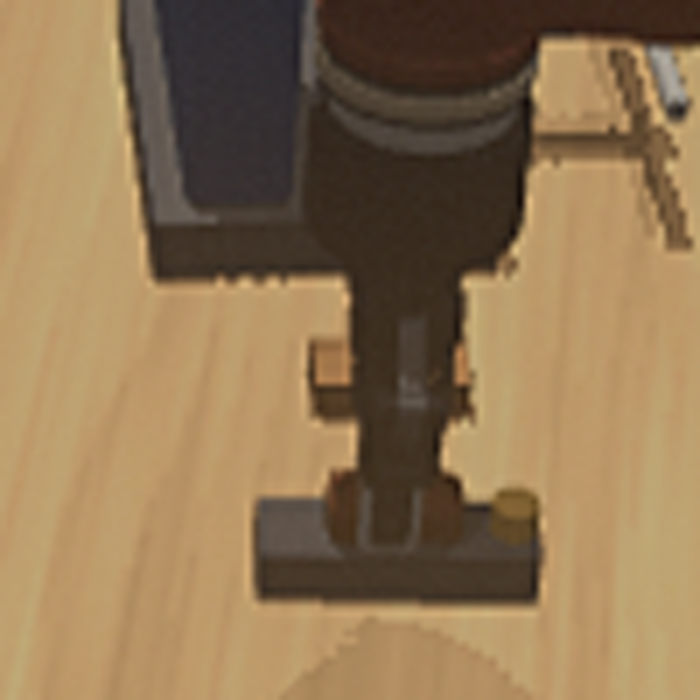

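```bash
python3 -m creep '[[0,0,2.8,0,0,-0.01,0],[0,0,0,-0.0185,0.0309,0,0],[0,0,0,-0.0185,0.0309,0,0],[0,0,0,-0.0185,0.0309,0,0],[0,0,0,-0.0185,0.0309,0,0],[0,0,0,-0.0185,0.0309,0,0],[0,0,0,-0.0185,0.0309,0,0],[0,0,0,-0.0185,0.0309,0,0],[0,0,0,-0.0185,0.0309,0,0],[0,0,0,0,0,0,0],[0,0,0,0,0,0,0],[0,0,0,0,0,0,0],[0,0,0,0,0,0,0]]'
python3 - <<'E'
from h import *
go(c2w((0,-.038,.037)),CHD+90)
grab("side","s34",(220,160,390,310),4)
E
```

```text
time: 48.05
tool_pos: [0.5661, 0.0534, 0.1536]
tool_rot: [-0.002, -0.029, 1.0, -0.0]
contact_force: [0.2, 0.4, -2.4]
gripper_width: 0.287
tcp [0.5661 0.0534 0.1536] jaw y dir 93.3 tilt 0.18
shift tool axes [-0.0005  0.0014  0.1166]
turn z deg -0.0 shift in turned axes [-0.0005  0.0014  0.1166]
q6 -95.4
```

View pics/s34.png

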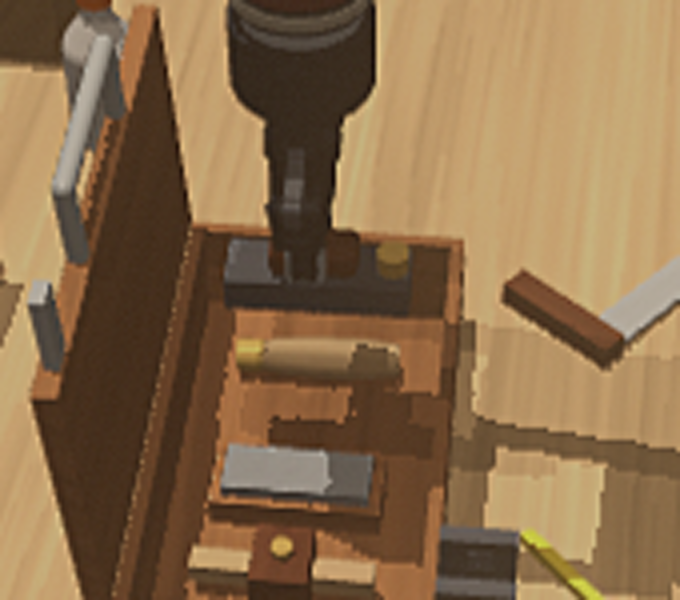

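```bash
python3 -m creep '[[0,0,0,0,0.001,0.03,0],[0,0,0,0,0,0.03,0],[0,0,0,0,0,0.02,0],[0,0,0,0,0,0.015,0],[0,0,0,0,0,0.008,0],[0,0,0,0,0,0.004,0],[0,0,0,0,0,0,0],[0,0,0,0,0,0,0],[0,0,0,0,0,0,0],[0,0,0,0,0,0,0]]'
python3 - <<'E'
from h import *
go(c2w((0,-.038,.0365)),CHD+90)
E
```

```text
time: 48.93
tool_pos: [0.5684, 0.0551, 0.0499]
tool_rot: [0.001, -0.03, 1.0, -0.0]
contact_force: [-0.8, -0.2, -2.7]
gripper_width: 0.288
tcp [0.5684 0.0551 0.0499] jaw y dir 93.4 tilt 0.15
shift tool axes [ 0.0023 -0.0002  0.0134]
turn z deg 0.0 shift in turned axes [ 0.0023 -0.0002  0.0134]
q6 -95.3
```

```bash
python3 -m creep '[[0,0,0,0,0,0.006,0],[0,0,0,0,0,0.004,0],[0,0,0,0,0,0.002,0],[0,0,0,0,0,0,0],[0,0,0,0,0,0,0],[0,0,0,0,0,0,0]]'
python3 -m creep '[[0,0,0,0,0,0,0.36],[0,0,0,0,0,0,0.45],[0,0,0,0,0,0,0.45],[0,0,0,0,0,0,0.45],[0,0,0,0,0,0,0.45]]'
python3 -m creep '[[0,0,0,0,0,-0.02,0.45],[0,0,0,0,0,-0.04,0.45],[0,0,0,0,0,-0.04,0.45],[0,0,0,0,0,-0.04,0.45],[0,0,0,0,0,-0.04,0.45],[0,0,0,0,0,-0.04,0.45],[0,0,0,0,0,-0.04,0.45],[0,0,0,0,0,0,0.45],[0,0,0,0,0,0,0.45],[0,0,0,0,0,0,0.45]]'
python3 - <<'E'
from h import *
f=manip.grab_frame("side"); cv2.imwrite("pics/s35.png",cv2.resize(f[130:350,220:400],None,fx=3.5,fy=3.5,interpolation=cv2.INTER_CUBIC))
go(c2w((.107,0,.36)),CHD)
E
```

```text
time: 49.43
tool_pos: [0.5672, 0.0552, 0.0363]
tool_rot: [-0.0, -0.03, 1.0, 0.0]
contact_force: [-0.0, 0.9, -3.0]
gripper_width: 0.289
time: 49.85
tool_pos: [0.5676, 0.0552, 0.0368]
tool_rot: [0.0, -0.03, 1.0, -0.0]
contact_force: [0.9, 0.9, 0.8]
gripper_width: 0.449
time: 50.68
tool_pos: [0.5671, 0.0552, 0.2961]
tool_rot: [-0.0, -0.03, 1.0, 0.0]
contact_force: [0.8, 0.1, -1.0]
gripper_width: 0.455
tcp [0.5666 0.0552 0.2946] jaw y dir 93.4 tilt 0.15
shift tool axes [-0.1064  0.0375 -0.0656]
turn z deg -90.0 shift in turned axes [-0.0375 -0.1063 -0.0656]
q6 -95.3
```

View pics/s35.png

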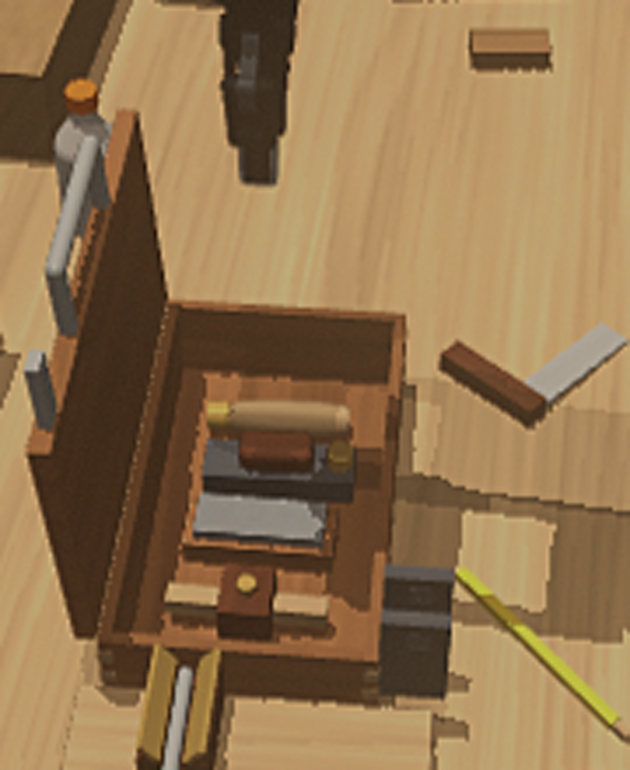

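```bash
python3 -m creep '[[0,0,6.92,0,0,-0.03,0.45],[0,0,6.92,0,0,-0.03,0.45],[0,0,6.92,0,0,-0.006,0.45],[0,0,6.92,0,0,0,0.45],[0,0,6.92,0,0,0,0.45],[0,0,6.92,0,0,0,0.45],[0,0,6.92,0,0,0,0.45],[0,0,6.92,0,0,0,0.45],[0,0,6.92,0,0,0,0.45],[0,0,6.92,0,0,0,0.45],[0,0,6.92,0,0,0,0.45],[0,0,6.92,0,0,0,0.45],[0,0,6.92,0,0,0,0.45],[0,0,0,0.0125,0.0354,0,0.45],[0,0,0,0.0125,0.0354,0,0.45],[0,0,0,0.0125,0.0354,0,0.45],[0,0,0,0,0,0,0.45],[0,0,0,0,0,0,0.45],[0,0,0,0,0,0,0.45]]'
python3 lidang.py s36 1.6 1.63 1.65
python3 - <<'E'
from h import *
go(c2w((.106,0,.273)),CHD)
E
```

```text
time: 52.32
tool_pos: [0.6705, 0.0989, 0.3596]
tool_rot: [-0.002, 0.686, 0.728, -0.002]
contact_force: [-0.8, -0.9, 0.4]
gripper_width: 0.449
1.6 [[66.0, 270.0], [100.0, 145.0], [28.0, 452.0]]
1.63 [[55.0, 270.0], [89.0, 145.0], [19.0, 452.0]]
1.65 [[47.0, 270.0], [82.0, 145.0], [13.0, 453.0]]
tcp [0.6703 0.0987 0.3612] jaw y dir 3.4 tilt 0.13
shift tool axes [ 0.0002 -0.0004  0.0882]
turn z deg 0.1 shift in turned axes [ 0.0002 -0.0004  0.0882]
q6 -1.3
```

View pics/s36.png

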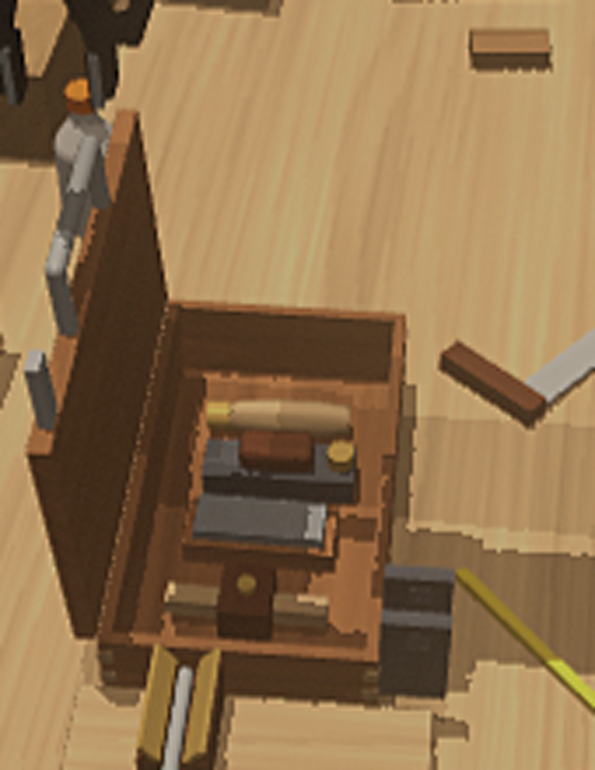

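```bash
python3 -m creep '[[0,0,0,0,0,0.035,0.45],[0,0,0,0,0,0.03,0.45],[0,0,0,0,0,0.02,0.45],[0,0,0,0,0,0.003,0.45],[0,0,0,0,0,0,0.45],[0,0,0,0,0,0,0.45],[0,0,0,0,0,0,0.45],[0,0,0,0,0,0,0],[0,0,0,0,0,0,0],[0,0,0,0,0,0,0],[0,0,0,0,0,0,0],[0,0,0,0,0,0,0],[0,0,0,0,0,0,0]]'
python3 arc.py 1.63 1.59 1.55 1.51 1.47 1.43 1.39 1.35 1.31 1.27 1.23 1.19 1.15 1.11 1.07 1.03 .99 .95 .91 .87 .83
python3 lidang.py s37 1.63
```

```text
time: 53.45
tool_pos: [0.6717, 0.099, 0.2765]
tool_rot: [0.001, 0.686, 0.728, 0.001]
contact_force: [-0.6, -0.8, 5.4]
gripper_width: 0.109
tcp chest [ 0.108  -0.      0.2765] F [-0.63738009 -0.7944932   5.41689047] w 0.1091914713900946
offset bar-tcp if at th0 [-0.0023  0.0077]
1.59 ty -0.0086 tz -0.0007
1.55 ty -0.0086 tz -0.0003
1.51 ty -0.0086 tz 0.0000
1.47 ty -0.0086 tz 0.0004
1.43 ty -0.0086 tz 0.0007
1.39 ty -0.0085 tz 0.0011
1.35 ty -0.0085 tz 0.0014
1.31 ty -0.0084 tz 0.0017
1.27 ty -0.0084 tz 0.0021
1.23 ty -0.0083 tz 0.0024
1.19 ty -0.0082 tz 0.0027
1.15 ty -0.0080 tz 0.0031
1.11 ty -0.0079 tz 0.0034
1.07 ty -0.0078 tz 0.0037
1.03 ty -0.0076 tz 0.0040
0.99 ty -0.0075 tz 0.0043
0.95 ty -0.0073 tz 0.0046
0.91 ty -0.0071 tz 0.0049
0.87 ty -0.0069 tz 0.0052
0.83 ty -0.0067 tz 0.0054
1.63 [[55.0, 270.0], [89.0, 145.0], [19.0, 452.0]]
```

View pics/s37.png

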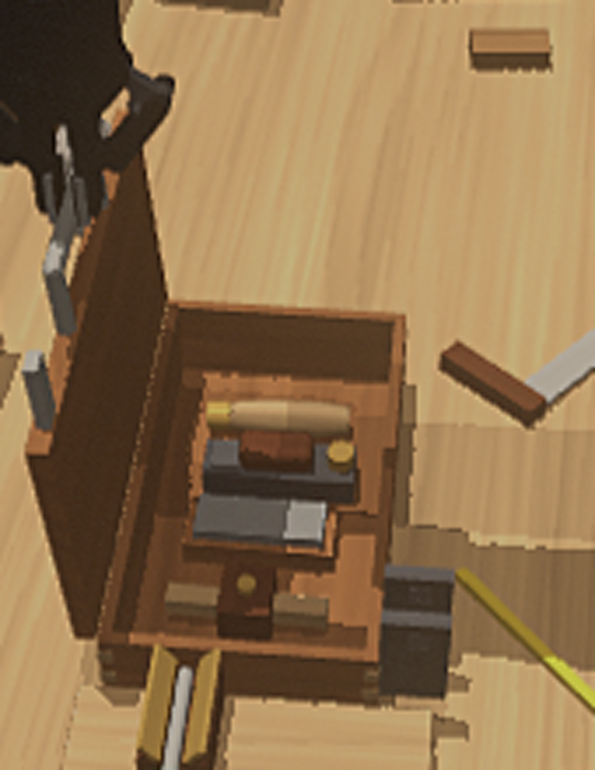

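```bash
python3 -m creep '[[0,0,0,0,-0.0086,-0.0007,0],[0,0,0,0,-0.0086,-0.0003,0],[0,0,0,0,-0.0086,0,0],[0,0,0,0,-0.0086,0.0004,0],[0,0,0,0,-0.0086,0.0007,0],[0,0,0,0,-0.0085,0.0011,0],[0,0,0,0,-0.0085,0.0014,0],[0,0,0,0,-0.0084,0.0017,0],[0,0,0,0,-0.0084,0.0021,0],[0,0,0,0,-0.0083,0.0024,0],[0,0,0,0,-0.0082,0.0027,0],[0,0,0,0,-0.008,0.0031,0],[0,0,0,0,-0.0079,0.0034,0],[0,0,0,0,-0.0078,0.0037,0],[0,0,0,0,-0.0076,0.004,0],[0,0,0,0,-0.0075,0.0043,0],[0,0,0,0,-0.0073,0.0046,0],[0,0,0,0,-0.0071,0.0049,0],[0,0,0,0,-0.0069,0.0052,0],[0,0,0,0,-0.0067,0.0054,0]]'
python3 arc.py .83 .79 .75 .71 .67 .63 .59 .55 .51 .47 .43 .39 .35 .31 
python3 lidang.py s38 .83 .88
```

```text
time: 55.17
tool_pos: [0.5106, 0.0896, 0.2238]
tool_rot: [-0.0, 0.686, 0.728, 0.0]
contact_force: [1.2, 1.6, 4.5]
gripper_width: 0.108
tcp chest [-5.340e-02  1.000e-04  2.238e-01] F [1.22876245 1.64120261 4.51848207] w 0.10815740421112854
offset bar-tcp if at th0 [-0.0008  0.0103]
0.79 ty -0.0064 tz 0.0057
0.75 ty -0.0062 tz 0.0060
0.71 ty -0.0060 tz 0.0062
0.67 ty -0.0057 tz 0.0064
0.63 ty -0.0055 tz 0.0067
0.59 ty -0.0052 tz 0.0069
0.55 ty -0.0049 tz 0.0071
0.51 ty -0.0046 tz 0.0073
0.47 ty -0.0043 tz 0.0074
0.43 ty -0.0040 tz 0.0076
0.39 ty -0.0037 tz 0.0078
0.35 ty -0.0034 tz 0.0079
0.31 ty -0.0031 tz 0.0080
0.83 [[342.0, 352.0], [356.0, 224.0], [260.0, 506.0]]
0.88 [[327.0, 342.0], [342.0, 215.0], [247.0, 499.0]]
```

View pics/s38.png

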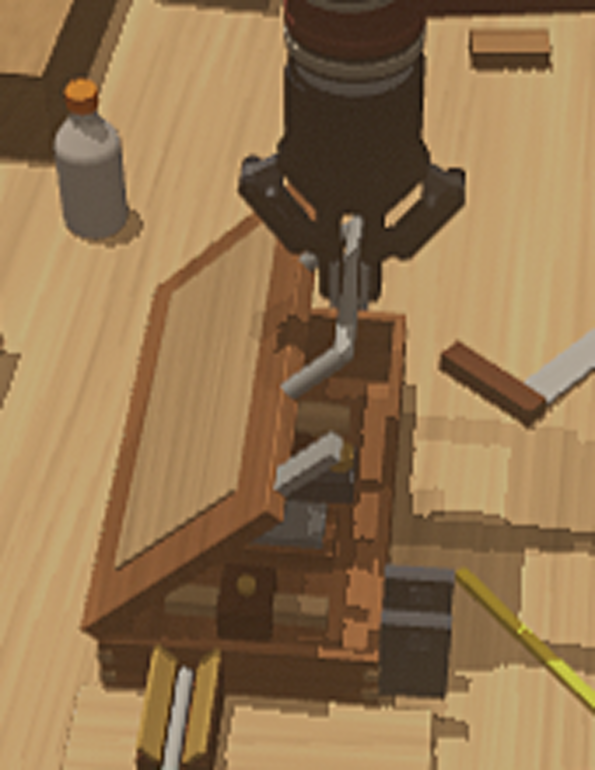

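```bash
python3 -m creep '[[0,0,0,0,-0.0064,0.0057,0],[0,0,0,0,-0.0062,0.006,0],[0,0,0,0,-0.006,0.0062,0],[0,0,0,0,-0.0057,0.0064,0],[0,0,0,0,-0.0055,0.0067,0],[0,0,0,0,-0.0052,0.0069,0],[0,0,0,0,-0.0049,0.0071,0],[0,0,0,0,-0.0046,0.0073,0],[0,0,0,0,-0.0043,0.0074,0],[0,0,0,0,-0.004,0.0076,0],[0,0,0,0,-0.0037,0.0078,0],[0,0,0,0,-0.0034,0.0079,0],[0,0,0,0,-0.0031,0.008,0],[0,0,0,0,0,0,0],[0,0,0,0,0,0,0]]'
python3 arc.py .31 .27 .23 .19 .15 .11 .08 .06 .04 .02 0
python3 lidang.py s39 .31
```

```text
time: 56.47
tool_pos: [0.4477, 0.0858, 0.1314]
tool_rot: [-0.001, 0.686, 0.728, 0.0]
contact_force: [3.1, 5.6, -2.9]
gripper_width: 0.107
tcp chest [-1.164e-01  1.000e-04  1.314e-01] F [ 3.07882946  5.63137733 -2.89157735] w 0.10698323624777438
offset bar-tcp if at th0 [-0.0009  0.0118]
0.27 ty -0.0028 tz 0.0081
0.23 ty -0.0024 tz 0.0083
0.19 ty -0.0021 tz 0.0083
0.15 ty -0.0018 tz 0.0084
0.11 ty -0.0014 tz 0.0085
0.08 ty -0.0009 tz 0.0064
0.06 ty -0.0005 tz 0.0043
0.04 ty -0.0004 tz 0.0043
0.02 ty -0.0003 tz 0.0043
0.0 ty -0.0002 tz 0.0043
0.31 [[445.0, 464.0], [452.0, 336.0], [358.0, 590.0]]
```

View pics/s39.png

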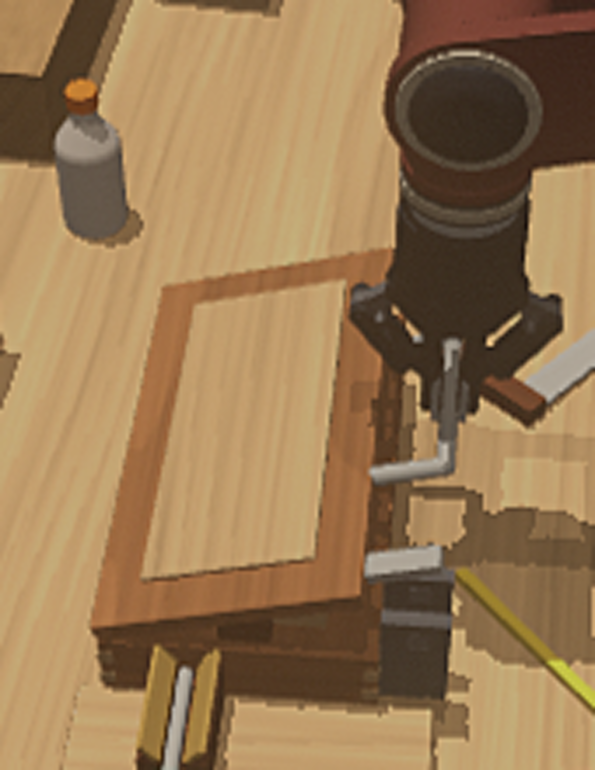

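```bash
python3 -m creep '[[0,0,0,0,-0.0014,0.004,0],[0,0,0,0,-0.0014,0.0041,0],[0,0,0,0,-0.0012,0.0041,0],[0,0,0,0,-0.0012,0.0042,0],[0,0,0,0,-0.001,0.0042,0],[0,0,0,0,-0.0011,0.0041,0],[0,0,0,0,-0.0009,0.0042,0],[0,0,0,0,-0.0009,0.0042,0],[0,0,0,0,-0.0007,0.0042,0],[0,0,0,0,-0.0007,0.0043,0],[0,0,0,0,-0.0005,0.0032,0],[0,0,0,0,-0.0004,0.0032,0],[0,0,0,0,-0.0003,0.0022,0],[0,0,0,0,-0.0002,0.0021,0],[0,0,0,0,-0.0002,0.0022,0],[0,0,0,0,-0.0002,0.0021,0],[0,0,0,0,0,0,0],[0,0,0,0,0,0,0]]'
python3 arc.py .04 0
python3 lidang.py s40 .04 0
```

```text
time: 58.02
tool_pos: [0.4362, 0.0848, 0.0764]
tool_rot: [0.0, 0.686, 0.728, 0.0]
contact_force: [1.9, 3.4, -1.5]
gripper_width: 0.108
tcp chest [-0.1279 -0.0004  0.0764] F [ 1.94035193  3.40186167 -1.49222851] w 0.10786510828702113
offset bar-tcp if at th0 [-0.0016  0.0102]
0.0 ty -0.0005 tz 0.0086
0.04 [[460.0, 525.0], [465.0, 397.0], [378.0, 637.0]]
0.0 [[460.0, 533.0], [465.0, 406.0], [379.0, 644.0]]
```

View pics/s40.png

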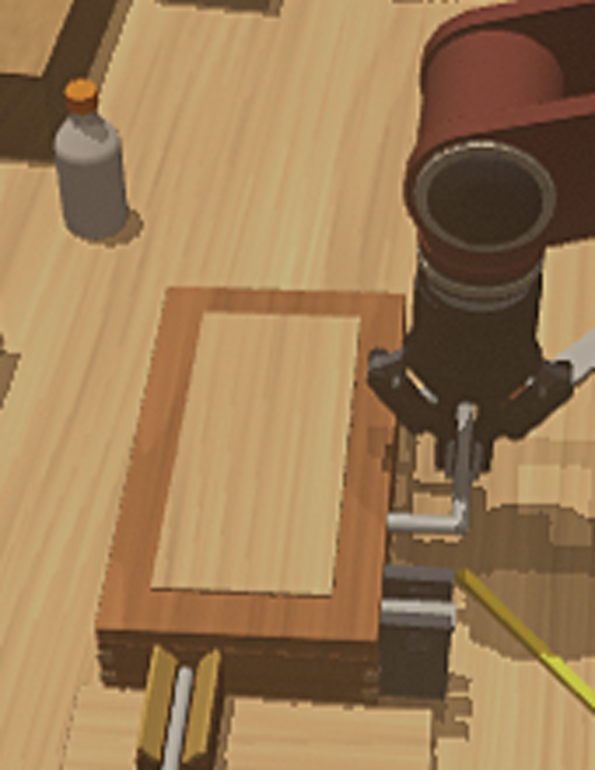

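```bash
python3 -m creep '[[0,0,0,0,0,0.002,0],[0,0,0,0,-0.0002,0.002,0],[0,0,0,0,-0.0002,0.002,0],[0,0,0,0,0,0.002,0],[0,0,0,0,0,0.0015,0],[0,0,0,0,0,0,0],[0,0,0,0,0,0,0],[0,0,0,0,0,0,0]]'
python3 arc.py 0
python3 lidang.py s41 0
```

```text
time: 58.73
tool_pos: [0.4357, 0.0844, 0.0683]
tool_rot: [-0.0, 0.685, 0.728, -0.001]
contact_force: [-2.9, 0.1, 9.8]
gripper_width: 0.105
tcp chest [-0.1285 -0.0007  0.0683] F [-2.86739938  0.09628274  9.78587313] w 0.10503812706175798
offset bar-tcp if at th0 [-0.0015  0.0097]
0.0 [[460.0, 533.0], [465.0, 406.0], [379.0, 644.0]]
```

View pics/s41.png

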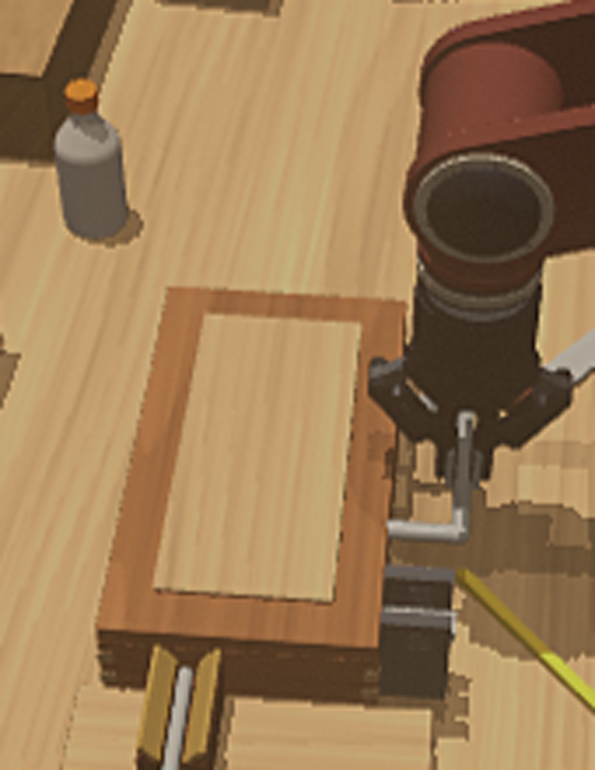

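```bash
python3 -m creep '[[0,0,0,0,0,0.002,0],[0,0,0,0,0,0,0],[0,0,0,0,0,0,0],[0,0,0,0,0,0,0.15],[0,0,0,0,0,0,0.3],[0,0,0,0,0,0,0.4],[0,0,0,0,0,0,0.4],[0,0,0,0,0,0,0.4],[0,0,0,0,0,-0.02,0.4],[0,0,0,0,0,-0.04,0.4],[0,0,0,0,0,-0.04,0.4],[0,0,0,0,0,-0.04,0.4],[0,0,0,0,-0.03,-0.03,0.4],[0,0,0,0,-0.03,-0.03,0.4],[0,0,0,0,0,0,0.4],[0,0,0,0,0,0,0.4]]'
python3 - <<'E'
from h import *
print(tool()[0])
f=manip.grab_frame("side"); cv2.imwrite("pics/s42.png",cv2.resize(f[200:420,220:420],None,fx=2.7,fy=2.7,interpolation=cv2.INTER_CUBIC))
a=cv2.imread("pics/side0.png")
# lid shut check: vertical shift of lid panel/bar region between start and now
for nm,(t,b,l,r) in dict(bar=(240,292,325,358),frontpanel=(295,330,300,330),board=(360,400,250,330)).items():
    A=a[t:b,l:r]; B=f[t-5:b+5,l-5:r+5]
    m=cv2.matchTemplate(B,A,cv2.TM_CCOEFF_NORMED); _,v,_,loc=cv2.minMaxLoc(m); print(nm,v,(loc[0]-5,loc[1]-5))
cv2.imwrite("pics/sd.png",f)
E
```

```text
time: 60.12
tool_pos: [0.3773, 0.0813, 0.2669]
tool_rot: [0.002, 0.686, 0.728, 0.002]
contact_force: [-0.2, 0.3, 0.5]
gripper_width: 0.396
[0.37727348 0.0812822  0.26687294]
bar 0.9908055663108826 (0, 0)
frontpanel 0.9990322589874268 (0, 0)
board 0.44562068581581116 (0, 0)
```

View pics/sd.png

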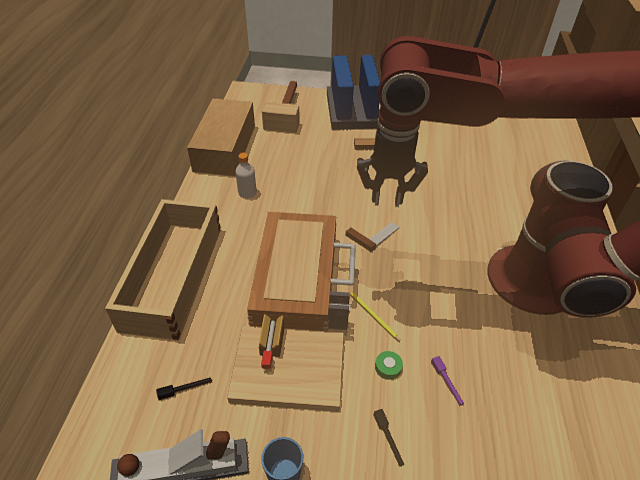

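Run:
```python
from h import *
f=manip.grab_frame("side")
a=cv2.imread("pics/s10.png"); b=cv2.resize(f[300:390,240:330],None,fx=8,fy=8,interpolation=cv2.INTER_CUBIC)
A=a[150:560,160:300]; m=cv2.matchTemplate(b[130:580,140:320],A,cv2.TM_CCOEFF_NORMED); _,v,_,l=cv2.minMaxLoc(m); print("pin shift (1/8 px)",v,l[0]-20,l[1]-20)
s0=cv2.imread("pics/side0.png")
for nm,(t,bb,l0,r) in dict(square=(224,252,342,402),pencil=(290,342,348,402),tape=(348,380,372,406),cup=(435,480,258,306),glue=(150,200,232,260)).items():
    m=cv2.matchTemplate(f[max(0,t-8):bb+8,l0-8:r+8],s0[t:bb,l0:r],cv2.TM_CCOEFF_NORMED);_,v,_,l=cv2.minMaxLoc(m);print(nm,round(v,3),l[0]-8,l[1]-min(8,t))
print(manip.state()['contact_force'])
print(manip.job_done())
```

```text
pin shift (1/8 px) 0.9995995759963989 0 0
square 0.993 0 0
pencil 0.704 0 0
tape 1.0 0 0
cup 1.0 0 0
glue 0.999 0 0
[ 0.02008627 -0.12654468 -0.95063273]
the job is handed in; nothing more can be done
None
```

The job is done and handed in at about 60 s of the 210 s allowed; the interface gives no verdict.

- **Pin:** I drew the red-headed pin out of the lugs and laid it in the notch with the lid still shut. Its picture did not shift between parking and the end.
- **Lid test:** I lifted the lid to about 1.05 rad, let go and waited about 2 s. The bar ends stayed put in the picture, so no second lift was needed. Then I swung it back to about 1.63 rad.
- **Tools:** All four were there. The honing stone, marking gauge, chisel handle and block plane lie side by side on the chest floor, and no grip slipped.
- **Closing:** I lowered the lid at under 0.5 rad/s until it seated and let go. The lid and bar match the starting picture with zero pixel shift.
- **Bystanders:** The square, tape, cup and glue bottle show no shift. The pencil also shows none, but with a weaker match (0.70), probably from the arm's shadow falling on it. The offcut was partly hidden behind the gripper in the last picture, but stood where it began in earlier ones.

Two checks were less clear. The pin-head height measured about 3 mm low in one triangulation, while comparing the pin with its model showed it lying level or nearly so. The base-board picture comparison scored low (0.45), which I put down to the pin now lying there and changed shadows.

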